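# Pack up the pen-machine demo counter

## Task

Close the demo counter for the night. First turn the power supply's dial fully anticlockwise to its stop so that the supply is off, and only then lay every pen machine down in a cut-out of the display case, nose in the narrow end so that all point the same way and lie fully down in the foam; also stand all the loose ink bottles upright on the floor of the round tub, in the free places among those already there. Leave the carton, the tall white soap bottle and the dish alone, and do not knock over the bottles already in the tub.

Things in the scene. Friction and masses are not known exactly. Their poses are not given: they have to be found in the camera images.
- pen1_mid (a point): pen machine lying on the counter: octagonal barrel 32 mm across flats, 92 mm long (rear half aluminium, front half black grip), at the front a steel cone nose 24 mm long (22 to 9 mm dia.), at the tail a 10 mm brass stub; 130 g. Point on the axis, at the middle of the 92 mm barrel (16 mm above the counter as it lies); x axis points to the nose. May be absent.
- pen1_nose (a point): tip of the nose of pen 1, on its axis, 70 mm ahead (along x) of pen1_mid; same axes. Absent if that pen is.
- pen2_mid (a point): pen machine lying on the counter: octagonal barrel 32 mm across flats, 92 mm long (rear half aluminium, front half black grip), at the front a steel cone nose 24 mm long (22 to 9 mm dia.), at the tail a 10 mm brass stub; 130 g. Point on the axis, at the middle of the 92 mm barrel (16 mm above the counter as it lies); x axis points to the nose. May be absent.
- pen2_nose (a point): tip of the nose of pen 2, on its axis, 70 mm ahead (along x) of pen2_mid; same axes. Absent if that pen is.
- pen3_mid (a point): pen machine lying on the counter: octagonal barrel 32 mm across flats, 92 mm long (rear half aluminium, front half black grip), at the front a steel cone nose 24 mm long (22 to 9 mm dia.), at the tail a 10 mm brass stub; 130 g. Point on the axis, at the middle of the 92 mm barrel (16 mm above the counter as it lies); x axis points to the nose. May be absent.
- pen3_nose (a point): tip of the nose of pen 3, on its axis, 70 mm ahead (along x) of pen3_mid; same axes. Absent if that pen is.
- pocket1 (a point): one of the three identical cut-outs in the case's foam: 40 mm wide for the barrel, narrowing at its +x end to a 28 mm slot for the nose. Point where the middle of a seated pen's barrel lies, 22 mm above the counter (about 4 mm play each way along and across); x axis points to the nose end of the cut-out.
- pocket2 (a point): one of the three identical cut-outs in the case's foam: 40 mm wide for the barrel, narrowing at its +x end to a 28 mm slot for the nose. Point where the middle of a seated pen's barrel lies, 22 mm above the counter (about 4 mm play each way along and across); x axis points to the nose end of the cut-out.
- pocket3 (a point): one of the three identical cut-outs in the case's foam: 40 mm wide for the barrel, narrowing at its +x end to a 28 mm slot for the nose. Point where the middle of a seated pen's barrel lies, 22 mm above the counter (about 4 mm play each way along and across); x axis points to the nose end of the cut-out.
- case: flat open black display case with grey foam, 152 x 208 mm, rim 28 mm, fixed to the counter; three cut-outs along x, 58 mm apart. Foam top 22 mm, cut-out floor 6 mm above the counter. A 46 mm wide finger channel (floor also 6 mm) crosses the cut-outs at mid-barrel; beside each barrel 26 mm or more is free there. Origin: middle of the underside; x to the nose end.
- dial (a joint): voltage dial on top of the power supply, rad: 0 at its fully anticlockwise end stop (seen from above), which is off; grows as it is turned clockwise, to 4.7. Stays where it is left; light friction (0.03 N m).
- dial_grip (a point): on the dial's axis, at gripping height, 80 mm above the counter. Black bar grip 34 mm long, 14 mm thick, from 25 mm below to 7 mm above this point, on a 36 mm disc; x axis along the bar (turns with the dial), white pointer mark at the -x end. The supply is a black box with an aluminium top, 100 x 84 x 42 mm, fixed to the counter; the dial lies 14 mm off its middle.
- tub: round open steel tub fixed on the counter: 158 mm outside and 150 mm inside diameter, 50 mm high, floor 4 mm thick. Origin at the middle of its underside, z up. Takes seven bottles, one in the middle and six around it at about 49 mm from the middle; its free places are the gaps in that pattern.
- ink1_mid (a point): an ink bottle, 112 mm tall: black round body 44 mm dia. up to 70 mm, then a short neck and a straight white cap 18 mm dia. from 79 to 112 mm above its foot; 110 g. Point at the middle of its axis, 56 mm above its foot; z along the bottle towards the cap. Stands in the tub from the start.
- ink2_mid (a point): an ink bottle, 112 mm tall: black round body 44 mm dia. up to 70 mm, then a short neck and a straight white cap 18 mm dia. from 79 to 112 mm above its foot; 110 g. Point at the middle of its axis, 56 mm above its foot; z along the bottle towards the cap. Stands in the tub from the start.
- ink3_mid (a point): an ink bottle, 112 mm tall: black round body 44 mm dia. up to 70 mm, then a short neck and a straight white cap 18 mm dia. from 79 to 112 mm above its foot; 110 g. Point at the middle of its axis, 56 mm above its foot; z along the bottle towards the cap. Stands in the tub from the start.
- ink4_mid (a point): an ink bottle, 112 mm tall: black round body 44 mm dia. up to 70 mm, then a short neck and a straight white cap 18 mm dia. from 79 to 112 mm above its foot; 110 g. Point at the middle of its axis, 56 mm above its foot; z along the bottle towards the cap. Stands loose on the counter at the start. May be absent.
- ink5_mid (a point): an ink bottle, 112 mm tall: black round body 44 mm dia. up to 70 mm, then a short neck and a straight white cap 18 mm dia. from 79 to 112 mm above its foot; 110 g. Point at the middle of its axis, 56 mm above its foot; z along the bottle towards the cap. Stands loose on the counter at the start. May be absent.
- ink6_mid (a point): an ink bottle, 112 mm tall: black round body 44 mm dia. up to 70 mm, then a short neck and a straight white cap 18 mm dia. from 79 to 112 mm above its foot; 110 g. Point at the middle of its axis, 56 mm above its foot; z along the bottle towards the cap. Stands loose on the counter at the start. May be absent.
- ink7_mid (a point): an ink bottle, 112 mm tall: black round body 44 mm dia. up to 70 mm, then a short neck and a straight white cap 18 mm dia. from 79 to 112 mm above its foot; 110 g. Point at the middle of its axis, 56 mm above its foot; z along the bottle towards the cap. Stands loose on the counter at the start. May be absent.
- carton: bystander: cardboard carton 45 x 100 x 60 mm, beyond the work. Origin at the middle of its underside.
- soap: bystander: white soap bottle, 56 mm dia., 150 mm tall, beyond the work. Origin at the middle of its underside.
- dish: bystander: clear round dish, 80 mm dia., 22 mm high, beyond the work. Origin at the middle of its underside.
Things that resemble listed ones, but are neither listed nor needed, are in the scene too. What is shaped like the part that bears ink4_mid but pink is not meant.

How it is judged:
On the way, in this order (a step that is already met when the one before it is completed fails the run):
1. the dial is at its anticlockwise stop (off) (value of joint dial below 0.06 rad), for 0.2 s.
2. every pen lies in a cut-out of the case, nose in the narrow end (((distance between pen1_mid and pocket1 below 0.009 m and x of pen1_nose in the frame of pocket1 above 0.06 m) or (distance between pen1_mid and pocket2 below 0.009 m and x of pen1_nose in the frame of pocket2 above 0.06 m) or (distance between pen1_mid and pocket3 below 0.009 m and x of pen1_nose in the frame of pocket3 above 0.06 m)) and ((distance between pen2_mid and pocket1 below 0.009 m and x of pen2_nose in the frame of pocket1 above 0.06 m) or (distance between pen2_mid and pocket2 below 0.009 m and x of pen2_nose in the frame of pocket2 above 0.06 m) or (distance between pen2_mid and pocket3 below 0.009 m and x of pen2_nose in the frame of pocket3 above 0.06 m)) and ((distance between pen3_mid and pocket1 below 0.009 m and x of pen3_nose in the frame of pocket1 above 0.06 m) or (distance between pen3_mid and pocket2 below 0.009 m and x of pen3_nose in the frame of pocket2 above 0.06 m) or (distance between pen3_mid and pocket3 below 0.009 m and x of pen3_nose in the frame of pocket3 above 0.06 m))), for 0.2 s.
At the end, for the whole second after the job is handed in: Dial within 0.06 rad of its stop; every pen at rest in a cut-out, mid-barrel within 9 mm of its point and nose tip over 60 mm towards the narrow end; every bottle, old and new, upright (0.1 rad) on the tub floor within 56 mm of the tub middle (all of step 2 and value of joint dial below 0.06 rad and horizontal distance between each of ink1_mid, ink2_mid, ink3_mid, ink4_mid, ink5_mid, ink6_mid, ink7_mid and tub below 0.056 m and z of each of ink1_mid, ink2_mid, ink3_mid, ink4_mid, ink5_mid, ink6_mid, ink7_mid in the frame of tub below 0.066 m and angle between each of ink1_mid, ink2_mid, ink3_mid, ink4_mid, ink5_mid, ink6_mid, ink7_mid's own z axis and vertical below 0.1 rad and linear speed of each of pen1, pen2, pen3 below 0.02 m/s); the robot touches nothing.
It fails at once if a pen is laid in the case while the supply is still on (dial more than 0.12 rad from its stop) (value of joint dial above 0.12 rad and ((distance between pen1_mid and pocket1 below 0.009 m and x of pen1_nose in the frame of pocket1 above 0.06 m) or (distance between pen1_mid and pocket2 below 0.009 m and x of pen1_nose in the frame of pocket2 above 0.06 m) or (distance between pen1_mid and pocket3 below 0.009 m and x of pen1_nose in the frame of pocket3 above 0.06 m) or (distance between pen2_mid and pocket1 below 0.009 m and x of pen2_nose in the frame of pocket1 above 0.06 m) or (distance between pen2_mid and pocket2 below 0.009 m and x of pen2_nose in the frame of pocket2 above 0.06 m) or (distance between pen2_mid and pocket3 below 0.009 m and x of pen2_nose in the frame of pocket3 above 0.06 m) or (distance between pen3_mid and pocket1 below 0.009 m and x of pen3_nose in the frame of pocket1 above 0.06 m) or (distance between pen3_mid and pocket2 below 0.009 m and x of pen3_nose in the frame of pocket2 above 0.06 m) or (distance between pen3_mid and pocket3 below 0.009 m and x of pen3_nose in the frame of pocket3 above 0.06 m))).
It fails at once if the carton, soap bottle or dish is shifted more than 30 mm (distance of any of carton, soap, dish from where it was at the start of the episode above 0.03 m).
It fails at once if a bottle already in the tub is knocked over (tilts more than 0.7 rad) (angle between any of ink1_mid, ink2_mid, ink3_mid's own z axis and vertical above 0.7 rad).
Of pen1, pen2, pen3 only 2 to 3 are there at a start; the rules pass over those that are not, and their reading is None.
Of ink4, ink5, ink6, ink7 only 3 to 4 are there at a start; the rules pass over those that are not, and their reading is None.
At some moment in a run one of pen1, pen2, pen3 may be knocked a few centimetres aside while the robot is not near it.
It also fails if it takes over 210 s, if anything falls off the work surface, if the arm or the gripper's body presses on something with over 40 N, if the wrist force passes 120 N, or if a joint passes its speed limit or range.

## Robot

A 6-joint arm with a two-finger parallel gripper is mounted at the origin on the work surface. World frame = base frame: x ahead of the robot, y to its left, z up, the work surface at z = 0. Lengths are in m, angles in rad, forces in N, time in s.
With the tool pointing down it reaches from about 0.4 to 0.925 m from the base axis. Payload 12.5 kg.
Tool frame: the origin (TCP) lies midway between the tips of the shut fingers; the grasp point (between the pads) lies 19 mm behind it; z points along the fingers, y is the direction in which the jaws open and shut (so a half turn about z gives the same grasp; the last joint's range is limited). The gripper opens to 95 mm and grips with 3 to 60 N. Pads are 20 mm wide; open, the fingers measure 119 mm over their backs; the gripper's body (75 mm by 180 mm) begins 59 mm behind the grasp point.
Start: joints at [1.134, 0.491, 1.559, -0, 1.092, -0.106], TCP at [0.203, 0.591, 0.215] pointing down, gripper open.
Joint ranges: [-3.1, 3.1], [-0.84, 2.19], [0.05, 2.79], [-1.13, 4.28], [0.06, 2.93], [-2.69, 2.69]. Speed limits (rad/s): [2.22, 2.22, 2.79, 3.14, 3.14, 3.14].

## Interface

Orientations are given as a rotation vector (axis times angle).
In Python, from station import manip, camera, get_calibration, spotter gives the robot as it stands. The module is installed in compiled form; this text tells all that it offers.
- The arm moves only by the tool servo_tool, never from a script. Its argument "targets" is one flat list of numbers, 7 for each row, row after row: the shift along the tool's x, y, z in mm, then the turn, a rotation vector about the tool's x, y, z in rad, then the opening in per cent of the stroke, from 0 (shut) to 100 (fully open). A call has 1 to 12 rows; each row shifts and turns the commanded pose from where the row before left it, along the tool's axes as they then stand; what a row does not reach is not made up. A row lasts 1/10 s, in which the tool goes at most 50 mm and 8.59 degrees, less where a joint would pass 70% of its speed; a pose out of reach is approached as far as the arm can. A call with a gripper value outside its range is refused whole. The fingers move at their own pace and stop on an object; "force" is the grip in N (left out, the last holds). Time passes only in rows, so rows that do not move let the fingers close. It gives the time, the measured TCP pose, the force and the opening at its end, in the units of the state.
- manip.observe(): the state, without advancing time (a new reading comes with each control period).
- camera(name): name is "side" or "top" or "wrist"; returns (picture, depth): 384x512x3 uint8, blue, green, red; 384x512 float32, m along the optical axis (not along the pixel's ray), 0 where there is no reading.
- get_calibration(name): a dict with "fx", "fy", "cx", "cy" (pixels), "view" (4x4, takes a point from world to camera coordinates). Camera axes: x right, y down, z forward; pixel columns grow to the right and rows downward; lengths in m; the calibration is good to about 2 mm. A picture is of the moment at which its call begins: read the wrist's pose just before it. get_calibration takes no time and is no camera call; for the wrist camera it gives the pose at the moment of the call.
- manip.sign_off(): hands the job in, once; it reports no verdict.
Trained networks look in the newest picture that a camera, given by its name, has taken for a name from the list of things; names that differ only in an ending like _2 or _b are one class to them, and where a whole thing is asked for, a point or a joint stands for the part that bears it (a point fixed in the world has none). Each returns a list of dicts, best first, with "confidence" (0 to 1); they miss things now and then, are a little off and sometimes report something else, mostly with a low value. They report only what shows in the picture. A call takes as long as a camera call. They do not tell look-alikes from the thing itself.
- spotter.trace(camera, query): "mask" (384x512 bool, what is visible of it) and "rect" ([centre column, centre row, width, height] in pixels, round what is visible of it).
The state is a dict: "time": time; "qpos": joint angles; "joint_vel": joint speeds; "joint_torque": joint torques, N m; "tool_pos": TCP position; "tcp_rot": TCP orientation; "ft_force": force on the tool from outside, world axes, zero at the start; "torque": the same for the moment, N m; "grip_width": finger opening in m.
Only numpy, scipy, OpenCV 4.12 (cv2) and the standard library are available. Lean on these libraries where they do the work, as an engineer would, in place of code of your own. Each camera call takes 0.05 s, during which the arm holds its last target. There are 200 camera calls.

## Working session

There is one attempt and no reset: what is moved stays moved. The work goes in short steps, Python scripts to look and compute and a tool call to move; the robot and the scene stay as the last step left them, time stands still between calls to the robot, and variables do not carry over. Pictures are saved under pics/ and viewed, about 12 in all and at most 16, crops included, and the job is handed in when it is done.

Besides the shell and the picture viewer there is one more tool, called after ">>>" in YAML: its name, and indented under it one key for each argument. servo_tool: Moves the arm, as the interface text tells. Its arguments: {"type":"object","properties":{"targets":{"type":"array","items":{"type":"number"}},"force":{"type":"number"}},"required":["targets"]}

```bash
mkdir -p pics
python3 - <<'E'
from station import manip, camera, get_calibration, spotter
import cv2,numpy as np
for c in ("top","side"):
    p,d=camera(c); cv2.imwrite(f"pics/{c}0.png",cv2.resize(p,(800,600))); np.save(f"{c}0.npy",d); cv2.imwrite(f"pics/{c}0raw.png",p)
    k=get_calibration(c); print(c,k["fx"],k["cx"],k["cy"],np.round(k["view"],3).tolist())
s=manip.observe(); print(s)
E
```

```text
top 378.9521846024661 256.19240302354365 191.28311643041764 [[-0.057, -0.998, 0.006, 0.038], [-0.974, 0.054, -0.219, 0.56], [0.219, -0.019, -0.976, 0.951], [0.0, 0.0, 0.0, 1.0]]
side 352.2358505919524 256.6146486833359 193.98938082046084 [[0.869, -0.495, 0.004, -0.474], [-0.36, -0.637, -0.681, 0.271], [0.339, 0.591, -0.732, 0.919], [0.0, 0.0, 0.0, 1.0]]
{'time': 0.1, 'qpos': array([ 1.13440208e+00,  4.91498499e-01,  1.55940131e+00,  3.45232523e-05,
        1.09172865e+00, -1.05563346e-01]), 'joint_vel': array([-0.0009105 , -0.00136501, -0.00039295,  0.001362  , -0.00040015,
        0.00074863]), 'joint_torque': array([ 2.11444880e-03, -6.13618255e+01, -2.58600748e+01,  6.93652011e-02,
        4.69973939e-02, -3.06748086e-05]), 'tool_pos': array([0.20287011, 0.5909177 , 0.21411627]), 'tcp_rot': array([-5.17275423e-01, -3.09840293e+00,  1.55465222e-03]), 'ft_force': array([ 0.28375987,  0.03938157, -0.17615315]), 'torque': array([ 0.00511164, -0.04762609,  0.02038957]), 'grip_width': 0.09499247582653993}
```

View pics/top0.png

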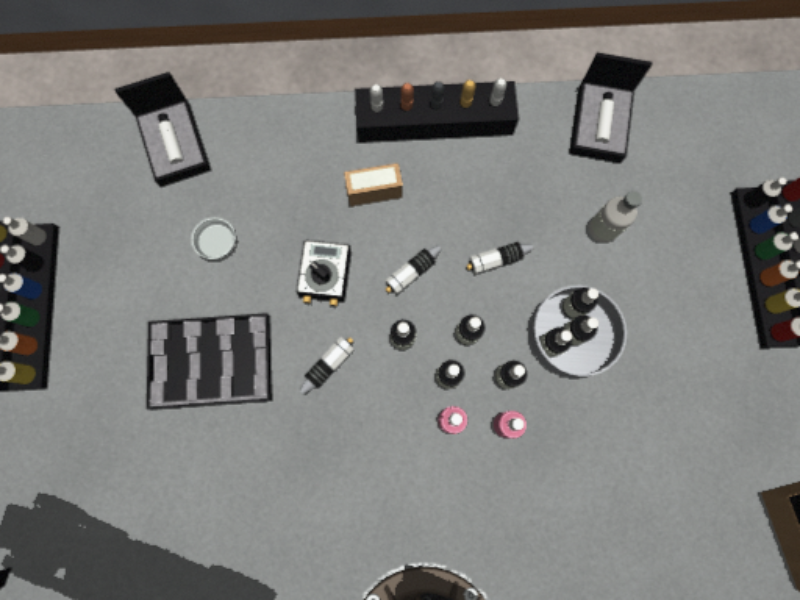

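View pics/side0.png

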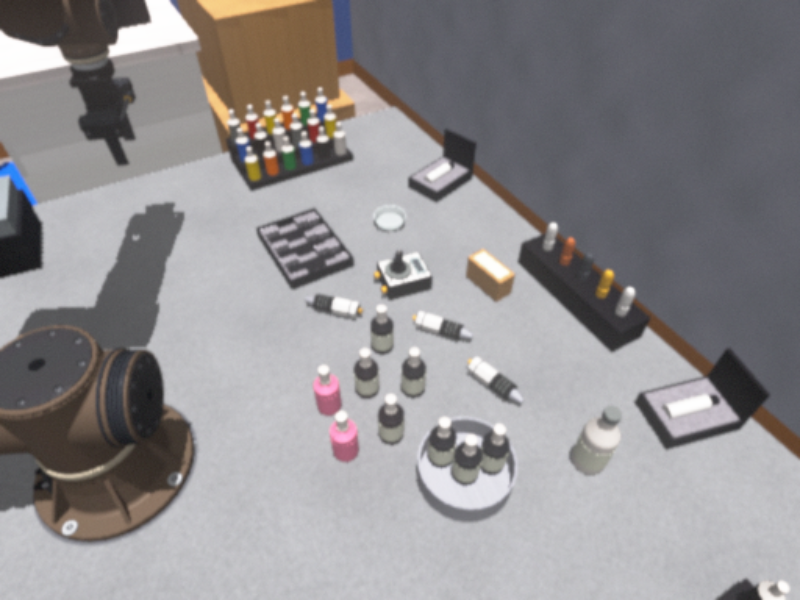

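The top picture (800×600) shows three pens at about (413,270), (500,257) and (327,365). The four loose ink bottles are at (403,333), (471,328), (451,374) and (512,374), and two pink ones are to be ignored. The tub is at (578,332) with three bottles in it, the case at (210,360) and the supply at (323,272). Next I measure positions.

```bash
cat > h.py <<'E'
from station import manip, camera, get_calibration, spotter
import cv2,numpy as np
from scipy.spatial.transform import Rotation as R
def world(cam,k,d,u,v,z=None):
    "pixels -> world; by depth, or by plane height z"
    u=np.asarray(u,float);v=np.asarray(v,float)
    r=np.stack([(u-k["cx"])/k["fx"],(v-k["cy"])/k["fy"],np.ones_like(u)],-1)
    V=np.asarray(k["view"]);Rt=V[:3,:3].T;o=-Rt@V[:3,3];w=r@Rt.T
    s=d[...,None] if z is None else ((z-o[2])/w[...,2])[...,None]
    return o+w*s
def cloud(k,d):
    v,u=np.mgrid[:384,:512]; return world("",k,d,u,v)
def goto(s,tgt,yaw):
    "tool-frame shift (mm) and turn for target pos, tool pointing down with tool x at yaw"
    R0=R.from_rotvec(s["tcp_rot"]); R1=R.from_euler("z",yaw)*R.from_euler("x",np.pi)
    return np.round(1000*R0.inv().apply(np.asarray(tgt)-s["tool_pos"]),1),np.round((R0.inv()*R1).as_rotvec(),3)
E
python3 - <<'E'
from h import *
k=get_calibration("top"); p,d=camera("top"); P=cloud(k,d); np.save("P.npy",P)
for q in ["pen1_mid","ink4_mid","tub","case","dial"]:
    for t in spotter.trace("top",q):
        if t["confidence"]<.2: continue
        m=t["mask"]&(d>0); X=P[m]; X=X[X[:,2]>.008]
        o=f"{q} {t['confidence']:.2f} rect {np.round(t['rect'])} mean {X.mean(0).round(3)} zmax {X[:,2].max():.3f}"
        if q[:3]=="ink":
            T=X[X[:,2]>.095]; o+=f" cap {T.mean(0).round(4)} col {p[t['mask']].mean(0).round()}"
        if q[:3]=="pen":
            c,e=np.linalg.eigh(np.cov(X[:,:2].T)); a=e[:,1]; pr=(X[:,:2]-X[:,:2].mean(0))@a
            o+=f" axis {a.round(3)} ext {pr.min():.3f} {pr.max():.3f} midext {(X[:,:2].mean(0)+a*(pr.min()+pr.max())/2).round(4)}"
        print(o)
a=cv2.resize(p[190:270,85:185],None,fx=6,fy=6,interpolation=cv2.INTER_CUBIC)[:,:600]
b=cv2.resize(p[148:200,180:230],(400,416),interpolation=cv2.INTER_CUBIC)
c=np.zeros((480,1000,3),np.uint8);c[:,:600]=a[:480];c[:416,600:]=b
cv2.imwrite("pics/crop1.png",cv2.resize(c,(800,384)))
# case foam map
m=spotter.trace("top","case")
E
```

```text
pen1_mid 0.65 rect [318. 164.  38.  17.] mean [ 0.636 -0.174  0.027] zmax 0.036 axis [-0.259  0.966] ext -0.066 0.056 midext [ 0.6376 -0.1789]
pen1_mid 0.46 rect [209. 234.  32.  31.] mean [0.461 0.138 0.028] zmax 0.037 axis [-0.693  0.721] ext -0.060 0.063 midext [0.4594 0.1392]
ink4_mid 0.64 rect [326. 272.  26.  16.] mean [ 0.341 -0.157  0.073] zmax 0.115 cap [ 0.3418 -0.1619  0.11  ] col [142. 129. 180.]
ink4_mid 0.57 rect [326. 239.  19.  22.] mean [ 0.421 -0.167  0.073] zmax 0.116 cap [ 0.4236 -0.1722  0.1107] col [79. 81. 81.]
ink4_mid 0.55 rect [289. 271.  17.  20.] mean [ 0.354 -0.066  0.08 ] zmax 0.116 cap [ 0.3544 -0.0679  0.112 ] col [163. 147. 205.]
tub 0.72 rect [372. 213.  63.  58.] mean [ 0.488 -0.304  0.036] zmax 0.074
tub 0.62 rect [264. 172.  38.  31.] mean [ 0.621 -0.018  0.027] zmax 0.036
case 0.86 rect [135. 234.  79.  62.] mean [0.48  0.347 0.02 ] zmax 0.034
dial 0.72 rect [372. 213.  22.  17.] mean [ 0.49  -0.291  0.08 ] zmax 0.119
dial 0.54 rect [206. 176.  14.  17.] mean [0.611 0.142 0.072] zmax 0.090
dial 0.42 rect [265. 171.  38.  29.] mean [ 0.623 -0.018  0.028] zmax 0.036
```

View pics/crop1.png

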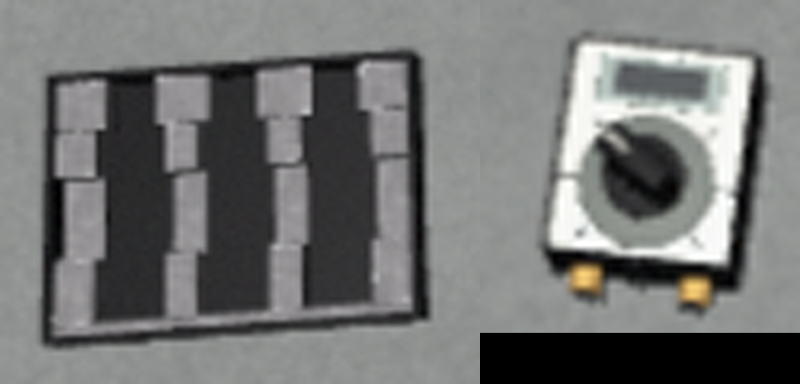

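The crop shows the case's narrow slots at the top of the image (roughly world +x). The dial's white mark is at its upper left, and the supply's display is at the top. Now a precise geometric fit of everything.

```bash
cat > scene.py <<'E'
from h import *
def comps(m,n=8):
    c,l,s,ce=cv2.connectedComponentsWithStats(m.astype(np.uint8)); return [l==i for i in range(1,c) if s[i,4]>=n]
def scan():
    k=get_calibration("top"); p,d=camera("top"); P=cloud(k,d); ok=(d>0)&(P[...,0]>.3)&(P[...,0]<.78)&(abs(P[...,1])<.45)
    z=P[...,2]; out={}
    for m in comps(ok&(z>.012)):
        X=P[m]; c=X.mean(0); zt=np.percentile(X[:,2],97)
        r=cv2.minAreaRect((X[:,:2]*1000).astype(np.float32))
        print("comp",m.sum(),c.round(3),"ztop %.3f"%zt,"rect",np.round(r[0],1),np.round(r[1],1),round(r[2],1))
    for m in comps(ok&(z>.098),3):
        X=P[m]; print("cap",m.sum(),X.mean(0).round(4),"mid xy",((X[:,:2].min(0)+X[:,:2].max(0))/2).round(4),p[m].mean(0).round())
    return k,p,d,P
E
python3 - <<'E'
from scene import *
k,p,d,P=scan()
z=P[...,2]
m=(z>.066)&(abs(P[...,0]-.61)<.05)&(abs(P[...,1]-.14)<.05); X=P[m]
c,e=np.linalg.eigh(np.cov(X[:,:2].T)); print("dial",X.mean(0).round(4),e[:,1].round(3),np.sqrt(c).round(4),m.sum())
# tub rim
m=(abs(z-.05)<.006)&(np.hypot(P[...,0]-.488,P[...,1]+.304)<.1); X=P[m]; r=np.hypot(*(X[:,:2]-[.488,-.304]).T); X=X[(r>.05)]
A=np.c_[2*X[:,:2],np.ones(len(X))]; s=np.linalg.lstsq(A,(X[:,:2]**2).sum(1),rcond=None)[0]; print("tub fit",s[:2].round(4),np.sqrt(s[2]+s[0]**2+s[1]**2).round(4),len(X))
kw=get_calibration("wrist"); V=kw["view"]; s=manip.observe(); Rt=R.from_rotvec(s["tcp_rot"]).as_matrix()
o=-V[:3,:3].T@V[:3,3]; print("wristcam in tool",(Rt.T@(o-s["tool_pos"])).round(3),(Rt.T@V[:3,:3].T).round(2).tolist(),kw["fx"])
print("tool x yaw",np.arctan2(Rt[1,0],Rt[0,0]))
E
```

```text
comp 415 [0.767 0.044 0.047] ztop 0.063 rect [771.6  41.6] [22.2 99.1] 4.7
comp 648 [ 0.679 -0.369  0.09 ] ztop 0.151 rect [ 683.7 -375.8] [56.5 47.5] 47.3
comp 178 [0.71  0.347 0.019] ztop 0.024 rect [702.5 340. ] [79.4 75.6] 42.8
comp 1179 [0.622 0.138 0.045] ztop 0.086 rect [624.  140.8] [ 84.8 111. ] 80.5
comp 439 [ 0.636 -0.174  0.027] ztop 0.035 rect [ 639.9 -179. ] [ 32.8 125. ] 15.3
comp 447 [ 0.622 -0.017  0.028] ztop 0.034 rect [626. -20.] [ 33.6 124.9] 37.3
comp 1647 [ 0.495 -0.29   0.059] ztop 0.116 rect [ 492.9 -298.2] [155.9 157.6] 24.7
comp 2023 [0.482 0.347 0.023] ztop 0.030 rect [479.4 344.9] [152.4 209.7] 0.8
comp 276 [ 0.5   -0.106  0.072] ztop 0.113 rect [ 504.8 -109.2] [42.8 42.7] 66.0
comp 260 [0.498 0.007 0.074] ztop 0.114 rect [501.5   5.6] [42.4 41.6] 85.7
comp 485 [0.46  0.139 0.028] ztop 0.035 rect [460.2 141.3] [ 33.2 125.2] 44.6
comp 259 [ 0.428 -0.067  0.075] ztop 0.114 rect [430.2 -69.1] [42.4 42.9] 65.8
comp 285 [ 0.421 -0.168  0.073] ztop 0.114 rect [ 423.6 -171.9] [42.7 42.7] 40.9
comp 261 [ 0.354 -0.065  0.077] ztop 0.113 rect [354.4 -67. ] [41.6 42
[... 375 characters left out ...]
190. 195. 195.]
cap 44 [0.5022 0.0063 0.1109] mid xy [0.5027 0.0061] [209. 213. 212.]
cap 50 [ 0.4739 -0.2517  0.1139] mid xy [ 0.4739 -0.2523] [192. 197. 197.]
cap 43 [ 0.43   -0.0691  0.1117] mid xy [ 0.4309 -0.0691] [221. 223. 222.]
cap 48 [ 0.4236 -0.1724  0.1114] mid xy [ 0.4233 -0.1727] [209. 213. 212.]
cap 46 [ 0.3544 -0.0679  0.1117] mid xy [ 0.3544 -0.0677] [232. 232. 236.]
cap 48 [ 0.342  -0.162   0.1112] mid xy [ 0.342 -0.163] [221. 223. 225.]
dial [0.613  0.1412 0.0835] [0.65 0.76] [0.0044 0.0102] 83
tub fit [ 0.4922 -0.2987] 0.0755 367
wristcam in tool [ 0.081  0.001 -0.17 ] [[0.0, -0.96, -0.29], [1.0, 0.0, 0.0], [-0.0, -0.29, 0.96]] 280.269386167456
tool x yaw 2.810811085151773
```

>>> servo_tool:
  targets: [-44,-24,0,0,0,0,40,-44,-24,0,0,0,0,40,-44,-24,0,0,0,0,40,-44,-24,0,0,0,0,40,-44,-24,0,0,0,0,40,-44,-24,0,0,0,0,40,-44,-24,0,0,0,0,40,-44,-24,0,0,0,0,40,-44,-24,0,0,0,0,40,-44,-24,0,0,0,0,40,-44,-24,0,0,0,0,40,-44,-24,0,0,0,0,40]
  force: 25

```text
time: 1.7
tool_pos: [0.609, 0.1465, 0.2148]
tcp_rot: [0.518, 3.098, 0.0]
ft_force: [1.3, 1.0, 0.2]
grip_width: 0.038
```

>>> servo_tool:
  targets: [0,0,5,0,0,0.149,40,0,0,5,0,0,0.149,40,0,0,5,0,0,0.149,40,0,0,5,0,0,0.149,40,0,0,5,0,0,0.149,40,0,0,5,0,0,0.149,40,0,0,5,0,0,0.149,40,0,0,5,0,0,0.149,40,0,0,5,0,0,0.149,40,0,0,5,0,0,0.149,40,0,0,5,0,0,0.149,40,0,0,0,0,0,0.149,40]

```text
time: 2.9
tool_pos: [0.6076, 0.1483, 0.159]
tcp_rot: [-2.744, -1.529, 0.001]
ft_force: [-1.3, -0.4, -0.7]
grip_width: 0.0382
```

```bash
cat >> h.py <<'E'
def wrist(zmin,c,r=.08,name=None):
    s=manip.observe(); k=get_calibration("wrist"); p,d=camera("wrist"); P=cloud(k,d)
    m=(d>0)&(P[...,2]>zmin)&(np.hypot(P[...,0]-c[0],P[...,1]-c[1])<r)
    if name: cv2.imwrite(name,p)
    return s,p,P,m
E
python3 - <<'E'
from h import *
s,p,P,m=wrist(.075,(.614,.141),.04,"pics/w1.png"); X=P[m]
c,e=np.linalg.eigh(np.cov(X[:,:2].T)); a=e[:,1]; r=cv2.minAreaRect((X[:,:2]*1000).astype(np.float32)); print(m.sum(),X.mean(0).round(4),a.round(3),r)
yaw=np.arctan2(a[1],a[0]); yaw=yaw%np.pi; print(yaw,s["tool_pos"],goto(s,(r[0][0]/1e3,r[0][1]/1e3,.062),yaw),s["qpos"].round(3),s["grip_width"])
E
```

```text
22065 [0.6276 0.1635 0.2561] [-0.893  0.451] ((619.186767578125, 152.60208129882812), (48.52375793457031, 68.77547454833984), 65.28301239013672)
2.674244227527087 [0.60759015 0.14830319 0.15897568] (array([ 9.8,  7.7, 97. ]), array([-1.000e-03, -0.000e+00, -1.658e+00])) [0.134 0.549 1.618 0.    0.976 0.688] 0.03817551001725227
```

View pics/w1.png

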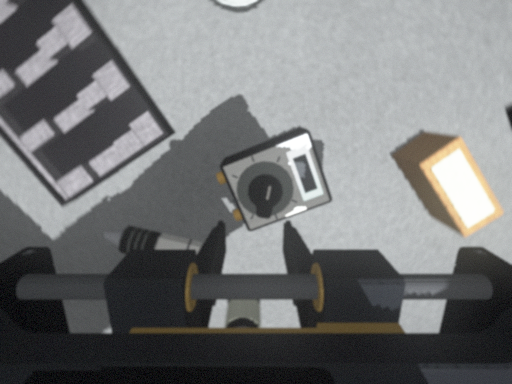

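The wrist view shows the dial at (265,190), bar pointing almost along the image vertical (tool x), jaws below it. I filter out the fingers.

Run:
```python
from h import *
s,p,P,m=wrist(.077,(.614,.141),.035); m&=P[...,2]<.1; m[205:]=0; X=P[m]
c,e=np.linalg.eigh(np.cov(X[:,:2].T)); a=e[:,1]; r=cv2.minAreaRect((X[:,:2]*1000).astype(np.float32)); print(m.sum(),X.mean(0).round(4),a.round(3),r)
yaw=np.arctan2(a[1],a[0])%np.pi; v,u=np.nonzero(m); print(u.min(),u.max(),v.min(),v.max())
print(yaw,s["tool_pos"],goto(s,(r[0][0]/1e3,r[0][1]/1e3,.062),yaw))
```

```text
372 [0.6222 0.1506 0.0855] [-0.726 -0.688] ((621.6739501953125, 149.13232421875), (22.512680053710938, 14.155318260192871), 48.16139602661133)
257 275 181 204
0.7588392128750092 [0.6077492  0.14833491 0.15929352] (array([ 8.1, 11.4, 97.3]), array([-0.   ,  0.   ,  0.249]))
```

Run:
```python
from h import *
s,p,P,m=wrist(.077,(.614,.141),.05); m&=P[...,2]<.1; m[:,:243]=0; m[:,284:]=0; m[232:]=0;X=P[m]
c,e=np.linalg.eigh(np.cov(X[:,:2].T)); a=e[:,1]; r=cv2.minAreaRect((X[:,:2]*1000).astype(np.float32)); print(m.sum(),X.mean(0).round(4),a.round(3),r)
yaw=np.arctan2(a[1],a[0])%np.pi; v,u=np.nonzero(m); print(u.min(),u.max(),v.min(),v.max())
print(yaw,s["tool_pos"],goto(s,(r[0][0]/1e3,r[0][1]/1e3,.062),yaw))
```

```text
560 [0.6185 0.1463 0.0857] [0.664 0.748] ((617.61328125, 144.65321350097656), (34.925758361816406, 14.03868293762207), 48.351158142089844)
256 275 180 217
0.844728816673675 [0.60785185 0.14830361 0.15953193] (array([ 2. , 10.2, 97.5]), array([-0.   ,  0.   ,  0.176]))
```

>>> servo_tool:
  targets: [1,5,15,0,0,0,40,1,5,15,0,0,0,40,0,0,15,0,0,0.088,40,0,0,15,0,0,0.088,40,0,0,15,0,0,0,40,0,0,12,0,0,0,40,0,0,10,0,0,0,40,0,0,0,0,0,0,0,0,0,0,0,0,0,0,0,0,0,0,0,0,0,0,0,0,0,0,0,0,0,0,0,0,0,0,0]
  force: 25

```text
time: 4.25
tool_pos: [0.6185, 0.1444, 0.0634]
tcp_rot: [2.863, 1.291, 0.004]
ft_force: [3.5, -3.7, -1.0]
grip_width: 0.0135
```

Run:
```python
from h import *
s=manip.observe(); print(s)
```

```text
{'time': 4.25, 'qpos': array([ 1.25656415e-01,  6.77424989e-01,  1.66930395e+00, -8.79045649e-04,
        7.92054077e-01,  8.49899440e-01]), 'joint_vel': array([ 0.0003554 , -0.00213205,  0.001022  ,  0.00011106,  0.00293192,
        0.00042259]), 'joint_torque': array([ 2.67394245e+00, -6.72040057e+01, -1.83028096e+01,  7.50710797e-01,
        7.17228558e-01,  4.05086938e-02]), 'tool_pos': array([0.61851723, 0.14438457, 0.06344297]), 'tcp_rot': array([2.86264331, 1.29070666, 0.00392895]), 'ft_force': array([ 3.47018055, -3.74422477, -0.97670069]), 'torque': array([-0.66988699, -0.47390069,  0.03877473]), 'grip_width': 0.013532576600271927}
```

>>> servo_tool:
  targets: [0,0,0,0,0,-0.13,0,0,0,0,0,0,-0.13,0,0,0,0,0,0,-0.13,0,0,0,0,0,0,-0.13,0,0,0,0,0,0,-0.13,0,0,0,0,0,0,-0.13,0]

```text
time: 4.85
tool_pos: [0.6171, 0.1448, 0.0634]
tcp_rot: [-2.152, -2.289, 0.0]
ft_force: [-4.0, -0.2, 3.8]
grip_width: 0.014
```

Run:
```python
from h import *
s=manip.observe(); print(s["ft_force"],s["torque"],s["qpos"][5],s["grip_width"],s["tcp_rot"])
```

```text
[-4.04043296 -0.17493295  3.82290891] [-0.18228118  0.87515836  0.02646396] 0.0646237044429346 0.014035584594575296 [-2.15188993e+00 -2.28854870e+00  1.44273640e-04]
```

>>> servo_tool:
  targets: [0,0,0,0,0,-0.13,0,0,0,0,0,0,-0.13,0,0,0,0,0,0,-0.13,0]

```text
time: 5.15
tool_pos: [0.6164, 0.1446, 0.0634]
tcp_rot: [-1.667, -2.661, 0.002]
ft_force: [-6.7, -2.5, 6.4]
grip_width: 0.0141
```

```bash
cat > st.py <<'E'
from h import *
s=manip.observe(); M=R.from_rotvec(s["tcp_rot"]).as_matrix(); print(s["time"],s["ft_force"].round(2),s["torque"].round(3),s["qpos"].round(3),s["grip_width"].round(4),s["tool_pos"].round(4),"yaw",np.arctan2(M[1,0],M[0,0]).round(3))
E
python3 st.py
```

```text
Traceback (most recent call last):
  File "st.py", line 2, in <module>
    s=manip.observe(); M=R.from_rotvec(s["tcp_rot"]).as_matrix(); print(s["time"],s["ft_force"].round(2),s["torque"].round(3),s["qpos"].round(3),s["grip_width"].round(4),s["tool_pos"].round(4),"yaw",np.arctan2(M[1,0],M[0,0]).round(3))
                                                                                                                                                 ^^^^^^^^^^^^^^^^^^^^^
AttributeError: 'float' object has no attribute 'round'
```

>>> servo_tool:
  targets: [0,0,0,0,0,-0.1,0,0,0,0,0,0,-0.1,0]

```text
time: 5.35
tool_pos: [0.6161, 0.1445, 0.0634]
tcp_rot: [-1.394, -2.813, 0.003]
ft_force: [-8.2, -3.9, 7.7]
grip_width: 0.0137
```

```bash
python3 st.py
```

```text
Traceback (most recent call last):
  File "st.py", line 2, in <module>
    s=manip.observe(); M=R.from_rotvec(s["tcp_rot"]).as_matrix(); print(s["time"],s["ft_force"].round(2),s["torque"].round(3),s["qpos"].round(3),s["grip_width"].round(4),s["tool_pos"].round(4),"yaw",np.arctan2(M[1,0],M[0,0]).round(3))
                                                                                                                                                 ^^^^^^^^^^^^^^^^^^^^^
AttributeError: 'float' object has no attribute 'round'
```

>>> servo_tool:
  targets: [0,0,0,0,0,-0.1,0,0,0,0,0,0,-0.1,0]

```text
time: 5.55
tool_pos: [0.6158, 0.1442, 0.0634]
tcp_rot: [-1.106, -2.937, 0.003]
ft_force: [-8.9, -5.2, 8.5]
grip_width: 0.014
```

```bash
python3 st.py
```

```text
Traceback (most recent call last):
  File "st.py", line 2, in <module>
    s=manip.observe(); M=R.from_rotvec(s["tcp_rot"]).as_matrix(); print(s["time"],s["ft_force"].round(2),s["torque"].round(3),s["qpos"].round(3),s["grip_width"].round(4),s["tool_pos"].round(4),"yaw",np.arctan2(M[1,0],M[0,0]).round(3))
                                                                                                                                                 ^^^^^^^^^^^^^^^^^^^^^
AttributeError: 'float' object has no attribute 'round'
```

```bash
sed -i 's/s\["grip_width"\].round(4)/round(float(s["grip_width"]),4)/' st.py; python3 st.py
```

```text
5.55 [-8.89 -5.17  8.49] [-1.209  1.884 -0.06 ] [ 1.260e-01  6.760e-01  1.672e+00 -1.000e-03  7.970e-01 -7.240e-01] 0.014 [0.6158 0.1442 0.0634] yaw 2.421
```

>>> servo_tool:
  targets: [0,0,0,0,0,-0.1,0,0,0,0,0,0,-0.1,0]

```text
time: 5.75
tool_pos: [0.6156, 0.1439, 0.0634]
tcp_rot: [-0.807, -3.033, 0.004]
ft_force: [-10.7, -8.3, 9.2]
grip_width: 0.0137
```

```bash
python3 st.py
```

```text
5.75 [-10.73  -8.32   9.23] [-1.576  2.027  0.01 ] [ 1.260e-01  6.760e-01  1.672e+00 -1.000e-03  7.970e-01 -9.240e-01] 0.0137 [0.6156 0.1439 0.0634] yaw 2.621
```

>>> servo_tool:
  targets: [0,0,0,0,0,-0.1,0,0,0,0,0,0,-0.1,0]

```text
time: 5.95
tool_pos: [0.6154, 0.1435, 0.0634]
tcp_rot: [-0.5, -3.098, 0.004]
ft_force: [-10.8, -9.9, 9.9]
grip_width: 0.0137
```

```bash
python3 st.py
```

```text
5.95 [-10.75  -9.86   9.91] [-2.065  2.083 -0.007] [ 0.125  0.676  1.673 -0.002  0.797 -1.124] 0.0137 [0.6154 0.1435 0.0634] yaw 2.822
```

>>> servo_tool:
  targets: [1.6,-3.2,-1,0,0,0,0,0,0,0,0,0,-0.1,0,0,0,0,0,0,-0.1,0]

```text
time: 6.25
tool_pos: [0.6152, 0.143, 0.0635]
tcp_rot: [0.192, 3.135, 0.002]
ft_force: [4.6, 4.1, -9.2]
grip_width: 0.0146
```

```bash
python3 st.py
```

```text
6.25 [ 4.64  4.08 -9.18] [ 0.633 -0.853 -0.728] [ 1.230e-01  6.740e-01  1.678e+00  1.000e-03  7.890e-01 -1.326e+00] 0.0146 [0.6152 0.143  0.0635] yaw 3.019
```

>>> servo_tool:
  targets: [0,0,0,0,0,-0.1,0,0,0,0,0,0,-0.1,0]

```text
time: 6.45
tool_pos: [0.6156, 0.143, 0.0636]
tcp_rot: [-0.12, 3.137, 0.002]
ft_force: [6.5, 3.0, -10.9]
grip_width: 0.0178
```

```bash
python3 st.py
```

```text
6.45 [  6.45   2.99 -10.87] [ 0.634 -1.137 -0.979] [ 0.123  0.674  1.677  0.002  0.788 -1.525] 0.0178 [0.6156 0.143  0.0636] yaw -3.065
```

>>> servo_tool:
  targets: [0,0,0,0,0,-0.1,0,0,0,0,0,0,-0.1,0]

```text
time: 6.65
tool_pos: [0.6151, 0.143, 0.0635]
tcp_rot: [-0.431, 3.111, 0.003]
ft_force: [8.8, 1.6, -11.0]
grip_width: 0.0226
```

```bash
python3 st.py
```

```text
6.65 [  8.75   1.61 -11.04] [ 0.352 -1.702 -1.443] [ 0.123  0.674  1.678  0.002  0.789 -1.725] 0.0226 [0.6151 0.143  0.0635] yaw -2.866
```

Torque climbs and the jaws are being forced open around the bar, so the stop has been reached. I release and look.

>>> servo_tool:
  targets: [0,0,0,0,0,0,50,0,0,0,0,0,0,50,0,0,0,0,0,0,50,0,0,-15,0,0,0,50,0,0,-30,0,0,0,50,0,0,-45,0,0,0,50,0,0,-45,0,0,0,50]

```text
time: 7.35
tool_pos: [0.6146, 0.1422, 0.2013]
tcp_rot: [-0.43, 3.112, -0.0]
ft_force: [0.6, -0.3, 0.1]
grip_width: 0.0474
```

```bash
python3 - <<'E'
from h import *
s,p,P,m=wrist(.077,(.615,.142),.05,"pics/w2.png"); m&=P[...,2]<.1;m[250:]=0
v,u=np.nonzero(m); X=P[m]; print(len(X))
c,e=np.linalg.eigh(np.cov(X[:,:2].T)); a=e[:,1]; r=cv2.minAreaRect((X[:,:2]*1000).astype(np.float32)); print(r,np.arctan2(a[1],a[0])%np.pi,u.min(),u.max(),v.min(),v.max())
E
python3 st.py
```

```text
421
((616.953857421875, 143.54006958007812), (13.851239204406738, 33.73615646362305), 80.57292938232422) 2.9737451847398395 242 265 174 205
7.4 [ 0.08 -0.51  5.29] [ 0.015 -0.004 -0.076] [ 0.123  0.504  1.551 -0.     1.076 -1.723] 0.0472 [0.6171 0.1426 0.2093] yaw -2.867
```

View pics/w2.png

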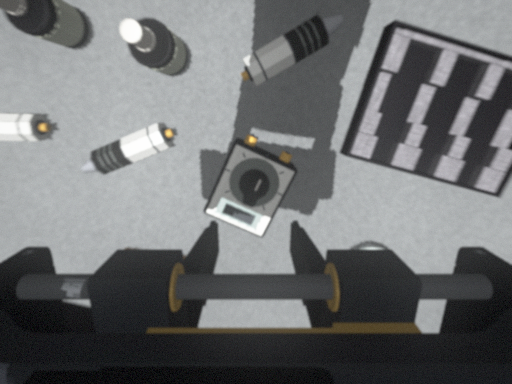

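The picture shows the dial bar at (255,185) aligned with the supply's own axis, mark away from the display. That fits the end stop, and it turned 2.13 rad. Pen C at (285,50) and pen A at (130,150) are visible, so I locate the pens with the wrist depth.

```bash
cat >> h.py <<'E'
def pens(vmax=245,z0=.01):
    "wrist view: pens' barrel mid (xy) and nose yaw"
    s=manip.observe(); k=get_calibration("wrist"); p,d=camera("wrist"); P=cloud(k,d); z=P[...,2]
    m=(d>0)&(z>z0)&(z<.045); m[vmax:]=0
    n,l,st,_=cv2.connectedComponentsWithStats(m.astype(np.uint8)); out=[]
    for i in range(1,n):
        if st[i,4]<150: continue
        X=P[l==i]; r=cv2.minAreaRect((X[:,:2]*1000).astype(np.float32)); w,h=r[1]
        if not(24<min(w,h)<42 and 110<max(w,h)<140): continue
        a=np.deg2rad(r[2]+(90 if h>w else 0)); u=np.array([np.cos(a),np.sin(a)]); c=np.array(r[0])/1e3
        t=(X[:,:2]-c)@u; wid=lambda q:np.ptp((X[:,:2]@[-u[1],u[0]])[q])
        # nose end: surface reaches less high / longer taper beyond the barrel
        hi=t[X[:,2]>.028]; f=(hi.max()+hi.min())/2   # barrel top centre, along u
        if f>0: u=-u; a+=np.pi; f=-f
        mid=c+u*f; mid7=c-.007*u
        out.append((mid7,(a+np.pi)%(2*np.pi)-np.pi)); print("pen mid",mid7.round(4),"by top",mid.round(4),"nose yaw",round(out[-1][1],3),np.round(r[1],1),"n",len(X),st[i,:4])
    return s,out
E
python3 - <<'E'
from h import *
pens()
E
```

```text
pen mid [0.4672 0.1378] by top [0.4672 0.1379] nose yaw 2.346 [ 32.1 126. ] n 2949 [241  12 101  71]
pen mid [ 0.6241 -0.0135] by top [ 0.6242 -0.0137] nose yaw -0.915 [ 31.8 126.4] n 2189 [ 86 118  90  51]
```

>>> servo_tool:
  targets: [36.4,9.1,0,0,0,0,60,36.4,9.1,0,0,0,0,60,36.4,9.1,0,0,0,0,60,36.4,9.1,0,0,0,0,60,0,0,14,0,0,0.134,60,0,0,14,0,0,0.134,60,0,0,14,0,0,0.134,60,0,0,14,0,0,0.134,60,0,0,14,0,0,0.134,60,0,0,14,0,0,0.134,60,0,0,14,0,0,0.134,60,0,0,14,0,0,0.134,60]
  force: 20

```text
time: 8.65
tool_pos: [0.4649, 0.1377, 0.0867]
tcp_rot: [1.227, 2.891, 0.001]
ft_force: [-0.0, -0.0, -0.0]
grip_width: 0.0568
```

```bash
python3 st.py
python3 - <<'E'
from h import *
s=manip.observe(); print(goto(s,(.4672,.1378,.004),2.346))
s,o=pens()
E
```

```text
8.65 [-0.   -0.03 -0.04] [-0.041  0.001 -0.025] [ 0.152  0.484  2.028  0.     0.629 -0.616] 0.0568 [0.4649 0.1377 0.0867] yaw 2.339
(array([-1.5,  1.6, 82.7]), array([ 0.001,  0.   , -0.007]))
```

>>> servo_tool:
  targets: [-1.5,1.6,25,0,0,0,60,0,0,25,0,0,0,60,0,0,22,0,0,0,60,0,0,10,0,0,0,60,0,0,0,0,0,0,0,0,0,0,0,0,0,0,0,0,0,0,0,0,0,0,0,0,0,0,0,0,0,0,-20,0,0,0,0,0,0,-40,0,0,0,0,0,0,-45,0,0,0,0,0,0,-45,0,0,0,0]
  force: 20

```text
time: 9.9
tool_pos: [0.4666, 0.1377, 0.1567]
tcp_rot: [-1.218, -2.896, -0.0]
ft_force: [0.7, 0.4, -1.2]
grip_width: 0.0318
```

```bash
python3 st.py
python3 - <<'E'
from h import *
s=manip.observe(); print(goto(s,(.472,.345,.15),2.34),goto(s,(.472,.345,.15),.014))
E
```

```text
9.9 [ 0.66  0.38 -1.23] [-0.019 -0.067  0.004] [ 0.151  0.373  1.958  0.     0.81  -0.623] 0.0318 [0.4666 0.1377 0.1567] yaw 2.345
(array([144.4, 148.8,   6.7]), array([ 0.   , -0.   ,  0.005])) (array([144.4, 148.8,   6.7]), array([-0.   , -0.   ,  2.331]))
```

>>> servo_tool:
  targets: [28.9,29.8,0,0,0,0,0,28.9,29.8,0,0,0,0,0,28.9,29.8,0,0,0,0,0,28.9,29.8,0,0,0,0,0,28.8,29.6,0,0,0,0,0,0,0,0,0,0,0.146,0,0,0,0,0,0,0.146,0,0,0,0,0,0,0.146,0,0,0,0,0,0,0.146,0,0,0,0,0,0,0.146,0,0,0,0,0,0,0.146,0,0,0,0,0,0,0.146,0]

```text
time: 11.1
tool_pos: [0.4723, 0.345, 0.1551]
tcp_rot: [-2.485, -1.922, -0.001]
ft_force: [-0.1, 0.8, -2.2]
grip_width: 0.0321
```

>>> servo_tool:
  targets: [0,0,0,0,0,0.146,0,0,0,0,0,0,0.146,0,0,0,0,0,0,0.146,0,0,0,0,0,0,0.146,0,0,0,0,0,0,0.146,0,0,0,0,0,0,0.146,0,0,0,0,0,0,0.146,0,0,0,0,0,0,0.146,0,0,0,0,0,0,0.142,0]

```text
time: 12.0
tool_pos: [0.4723, 0.345, 0.1551]
tcp_rot: [-3.141, -0.011, -0.0]
ft_force: [0.1, 0.3, -1.6]
grip_width: 0.0316
```

```bash
python3 st.py
python3 - <<'E'
from h import *
s,p,P,m=wrist(.004,(.479,.345),.16,"pics/w3.png"); m&=P[...,2]<.033; X=P[m]
r=cv2.minAreaRect((X[:,:2]*1000).astype(np.float32)); print(r,len(X))
np.save("Pw3.npy",P)
c=np.array([479.5,345])
# bird's eye height map, 1 mm
g=np.zeros((300,300),np.float32); Q=P[(P[...,2]<.04)]; i=((.6-Q[:,0])*1000).astype(int); j=((.495-Q[:,1])*1000).astype(int); ok=(i>=0)&(i<300)&(j>=0)&(j<300)
g[i[ok],j[ok]]=Q[ok,2]; v=cv2.resize(np.clip(g*1000*7,0,255).astype(np.uint8),(600,600),interpolation=cv2.INTER_NEAREST); cv2.imwrite("pics/bev.png",v)
E
```

```text
12.0 [ 0.14  0.26 -1.65] [-0.03   0.192 -0.008] [0.518 0.5   1.726 0.    0.915 2.082] 0.0316 [0.4723 0.345  0.1551] yaw 0.007
((482.1955261230469, 347.4212646484375), (152.04933166503906, 208.7406463623047), 0.9514341354370117) 20550
```

View pics/w3.png

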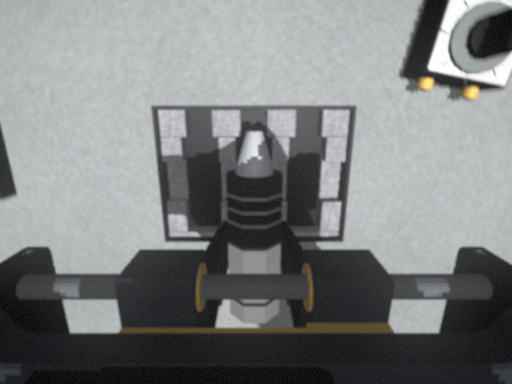

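View pics/bev.png

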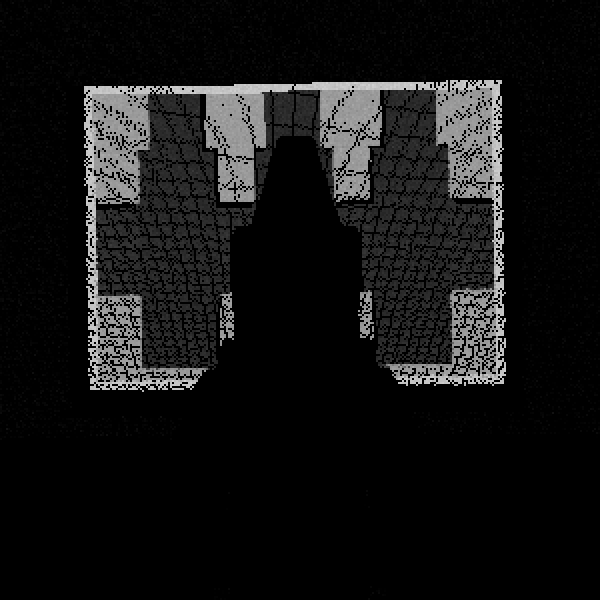

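The pictures show the held pen, nose up at (253,130), above the case. The bird's-eye height map shows the channel and slots clearly: nose ends at +x, and the middle pocket at about (0.4753, 0.3478). I check how the pen sits in the hand.

Run:
```python
from h import *
P=np.load("Pw3.npy"); z=P[...,2]; m=(z>.13)&(z<.2)&(abs(P[...,1]-.345)<.022); m[225:]=0; X=P[m]
tip=X[:,0].max(); print("tip x",tip, "z range",X[:,2].min(),X[:,2].max())
for a,b in [(.495,.515),(.518,.53),(.535,.55)]:
    q=X[(X[:,0]>a)&(X[:,0]<b)]; print(a,"y mid",(q[:,1].min()+q[:,1].max())/2,q[:,1].ptp() if hasattr(q,'ptp') else np.ptp(q[:,1]),"ztop",np.percentile(q[:,2],98))
s=manip.observe(); print(goto(s,(.4742,.4058,.12),.0166))
```

```text
tip x 0.5429031475040221 z range 0.15431805288996114 0.18365824483642562
0.495 y mid 0.34669461136679824 0.03198875441814519 ztop 0.18264891416488857
0.518 y mid 0.3468476096392342 0.03175808970744848 ztop 0.18180435183571347
0.535 y mid 0.3470031145992669 0.013034478844777597 ztop 0.17290518124417872
(array([  1.7, -60.8,  35.1]), array([-0.   , -0.   , -0.018]))
```

>>> servo_tool:
  targets: [0.9,-29.5,0,0,0,0,0,0.8,-29.5,0,0,0,-0.01,0,0,0,40,0,0,0,0,0,0,40,0,0,0,0,0,0,35,0,0,0,0,0,0,10,0,0,0,0,0,0,7,0,0,0,0,0,0,6,0,0,0,0,0,0,6,0,0,0,0,0,0,0,0,0,0,0]

```text
time: 13.05
tool_pos: [0.474, 0.4045, 0.0115]
tcp_rot: [-3.14, -0.036, -0.002]
ft_force: [0.1, -0.8, -1.3]
grip_width: 0.0316
```

```bash
python3 st.py
```

```text
13.05 [ 0.09 -0.76 -1.3 ] [-0.041  0.187 -0.019] [0.6   0.739 1.726 0.    0.676 2.148] 0.0316 [0.474  0.4045 0.0115] yaw 0.023
```

>>> servo_tool:
  targets: [0,0,0,0,0,0,46,0,0,0,0,0,0,46,0,0,0,0,0,0,46,0,0,-10,0,0,0,46,0,0,-30,0,0,0,46,0,0,-45,0,0,0,46,0,0,-45,0,0,0,46,0,0,-40,0,0,0,60,0,0,0,0,0,0,60]

```text
time: 13.95
tool_pos: [0.4751, 0.4053, 0.1872]
tcp_rot: [-3.136, -0.036, -0.013]
ft_force: [-0.0, -0.1, -0.4]
grip_width: 0.0541
```

```bash
python3 st.py
python3 - <<'E'
from h import *
s,p,P,m=wrist(.004,(.479,.345),.16,"pics/w4.png"); np.save("Pw4.npy",P); z=P[...,2]
m=(z>.02)&(z<.05)&(abs(P[...,1]-.4058)<.019); m[235:]=0; X=P[m]
for a in (.43,.45,.47,.49,.51,.54):
    q=X[abs(X[:,0]-a)<.004]; 
    if len(q): print(a,"top z",np.percentile(q[:,2],98).round(4),"y",((q[:,1].min()+q[:,1].max())/2).round(4))
E
python3 - <<'E'
from scene import *
k,p,d,P=scan()
E
```

```text
13.95 [-0.01 -0.12 -0.4 ] [-0.011  0.186 -0.009] [0.601 0.514 1.599 0.    1.02  2.148] 0.0541 [0.4751 0.4053 0.1872] yaw 0.023
0.43 top z 0.0392 y 0.4051
0.45 top z 0.0393 y 0.4056
0.47 top z 0.039 y 0.4061
0.49 top z 0.0391 y 0.4066
0.51 top z 0.0394 y 0.4071
0.54 top z 0.0298 y 0.4055
comp 416 [0.767 0.044 0.047] ztop 0.063 rect [769.7  41.6] [22.5 98.8] 2.1
comp 646 [ 0.679 -0.369  0.09 ] ztop 0.151 rect [ 683.5 -375.5] [56.6 47. ] 46.9
comp 168 [0.71  0.345 0.019] ztop 0.025 rect [703.4 340.7] [78.7 75.6] 43.0
comp 1177 [0.622 0.138 0.045] ztop 0.086 rect [624.4 140.7] [ 84.8 111.6] 80.8
comp 440 [ 0.636 -0.174  0.027] ztop 0.034 rect [ 640.2 -179.1] [ 32.5 126.3] 15.5
comp 446 [ 0.622 -0.017  0.028] ztop 0.034 rect [626.3 -20.5] [ 32.5 125.5] 38.0
comp 15455 [0.406 0.3   0.483] ztop 0.678 rect [426.  330.5] [263.6 233.7] 2.8
comp 1651 [ 0.495 -0.29   0.059] ztop 0.116 rect [ 492.4 -297.6] [156.6 156.3] 84.3
comp 275 [ 0.5   -0.106  0.072] ztop 0.113 rect [ 504.2 -109.1] [42.8 43.2] 65.1
comp 261 [0.498 0.007 0.074] ztop 0.113 rect [501.7   5.5] [42.6 42.4] 85.6
comp 259 [ 0.428 
[... 418 characters left out ...]
 [0.4222 0.3192] [47. 52. 58.]
cap 52 [ 0.5399 -0.303   0.1131] mid xy [ 0.5401 -0.3036] [187. 191. 192.]
cap 46 [ 0.5039 -0.1098  0.1108] mid xy [ 0.5047 -0.1101] [212. 215. 215.]
cap 54 [ 0.4924 -0.2964  0.1125] mid xy [ 0.4933 -0.298 ] [192. 196. 197.]
cap 44 [0.5019 0.0062 0.1113] mid xy [0.5032 0.0061] [214. 217. 217.]
cap 50 [ 0.4739 -0.2517  0.1138] mid xy [ 0.4739 -0.2527] [198. 202. 202.]
cap 44 [ 0.4299 -0.0691  0.1108] mid xy [ 0.4309 -0.0692] [222. 224. 223.]
cap 50 [ 0.4236 -0.1722  0.1106] mid xy [ 0.4234 -0.1726] [209. 213. 213.]
cap 45 [ 0.3544 -0.0681  0.1123] mid xy [ 0.3544 -0.0682] [238. 238. 242.]
cap 49 [ 0.342  -0.1619  0.1108] mid xy [ 0.342  -0.1629] [224. 225. 228.]
```

View pics/w4.png

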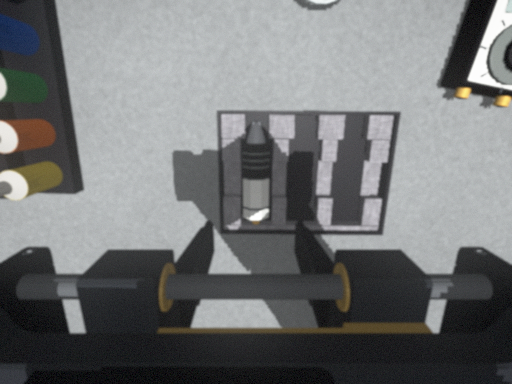

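The picture shows pen C lying in the left pocket at (257,180), top at 39 mm, so it is fully down. Now pen A.

>>> servo_tool:
  targets: [11.5,44.6,0,0,0,0,60,11.5,44.6,0,0,0,0,60,11.5,44.6,0,0,0,0,60,11.5,44.6,0,0,0,0,60,11.5,44.6,0,0,0,0,60,11.5,44.6,0,0,0,0,60,11.5,44.6,0,0,0,0,60,11.5,44.6,0,0,0,0,60]

```text
time: 14.85
tool_pos: [0.5731, 0.0476, 0.1792]
tcp_rot: [-3.141, -0.036, 0.004]
ft_force: [0.5, 1.0, -0.6]
grip_width: 0.057
```

>>> servo_tool:
  targets: [0,0,0,0,0,0.134,60,0,0,0,0,0,0.134,60,0,0,0,0,0,0.134,60,0,0,0,0,0,0.134,60,0,0,0,0,0,0.134,60,0,0,0,0,0,0.134,60,0,0,0,0,0,0.134,60,0,0,0,0,0,0,60]

```text
time: 15.65
tool_pos: [0.5729, 0.0495, 0.1792]
tcp_rot: [2.816, -1.39, -0.004]
ft_force: [-0.2, -0.2, -0.1]
grip_width: 0.0572
```

```bash
python3 st.py
python3 - <<'E'
from h import *
s,o=pens()
for m,a in o: print(goto(s,(*m,.0045),a))
E
```

```text
15.65 [-0.22 -0.16 -0.09] [ 0.054  0.2   -0.038] [-0.029  0.46   1.723  0.     0.961  2.459] 0.0572 [0.5729 0.0495 0.1792] yaw -0.917
pen mid [ 0.625 -0.013] by top [ 0.6249 -0.0129] nose yaw -0.917 [ 32.  125.8] n 2904 [237  39  30 119]
(array([ 81.5,  -3.7, 174.6]), array([ 0.002,  0.002, -0.001]))
```

>>> servo_tool:
  targets: [40.8,-1.3,0,0,0,0,60,40.7,-1.2,0,0,0,0,60,0,0,40,0,0,0,60,0,0,45,0,0,0,60,0,0,45,0,0,0,60,0,0,30,0,0,0,60,0,0,14.5,0,0,0,60,0,0,0,0,0,0,0,0,0,0,0,0,0,0,0,0,0,0,0,0,0,0,0,0,0,0,0,0,0,0,0,0,0,0,0]
  force: 20

```text
time: 16.9
tool_pos: [0.6259, -0.0137, 0.0078]
tcp_rot: [-2.818, 1.387, -0.003]
ft_force: [-2.2, -0.6, 7.2]
grip_width: 0.0318
```

>>> servo_tool:
  targets: [0,0,-20,0,0,0,0,0,0,-45,0,0,0,0,0,0,-45,0,0,0,0,0,0,-40,0,0,0,0,-47.1,-12.5,0,0,0,0,0,-47.1,-12.5,0,0,0,0,0,-47.1,-12.5,0,0,0,0,0,-47.1,-12.5,0,0,0,0,0,-47.1,-12.5,0,0,0,0,0,-47.1,-12.5,0,0,0,0,0,-47.1,-12.5,0,0,0,0,0,-47.1,-12.5,0,0,0,0,0]

```text
time: 18.1
tool_pos: [0.4811, 0.293, 0.1563]
tcp_rot: [-2.793, 1.229, 0.101]
ft_force: [0.9, 1.2, -1.5]
grip_width: 0.0319
```

>>> servo_tool:
  targets: [0,0,0,0,0,-0.133,0,0,0,0,0,0,-0.133,0,0,0,0,0,0,-0.133,0,0,0,0,0,0,-0.133,0,0,0,0,0,0,-0.133,0,0,0,0,0,0,-0.133,0,0,0,0,0,0,-0.133,0,0,0,0,0,0,0,0]

```text
time: 18.9
tool_pos: [0.4819, 0.2917, 0.1562]
tcp_rot: [-3.03, -0.156, 0.029]
ft_force: [-0.4, -0.4, -1.5]
grip_width: 0.0316
```

```bash
cat > held.py <<'E'
from h import *
s,p,P,m=wrist(0,(0,0)); z=P[...,2]; T=s["tool_pos"]; M=R.from_rotvec(s["tcp_rot"]).as_matrix()
L=(P-T)@M; m=(L[...,2]>-.035)&(L[...,2]<.005)&(abs(L[...,1])<.022)&(L[...,0]>.02)&(L[...,0]<.1); m[228:]=0; X=L[m]
tip=X[:,0].max(); q=X[X[:,0]<.045]; print("held: mid along x %.4f, y %.4f, top %.4f"%(tip-.07,(q[:,1].min()+q[:,1].max())/2,-np.percentile(q[:,2],2)))
E
python3 st.py; python3 held.py; python3 -c "
from h import *
s=manip.observe(); print(goto(s,(.4746,.346,.0115),.0166))"
```

```text
18.9 [-0.43 -0.42 -1.5 ] [-0.134  0.156  0.022] [0.375 0.463 1.8   0.142 0.868 1.751] 0.0316 [0.4819 0.2917 0.1562] yaw 0.104
held: mid along x 0.0002, y -0.0015, top 0.0251
(array([ 1.000e-01, -3.880e+01,  1.497e+02]), array([-0.108,  0.019,  0.081]))
```

The q6 range limit clipped the transfer and left a 0.1 rad tilt. I straighten the tool here.

>>> servo_tool:
  targets: [0,0,0,-0.108,0.019,0.081,0,0,0,0,0,0,0,0,0,-38,0,0,0,0,0]

```text
time: 19.25
tool_pos: [0.481, 0.3283, 0.1559]
tcp_rot: [-3.138, -0.032, 0.003]
ft_force: [1.6, 0.8, -1.3]
grip_width: 0.032
```

```bash
python3 st.py; python3 held.py; python3 -c "
from h import *
s=manip.observe(); print(goto(s,(.4746,.346,.014),.0166))"
```

```text
19.25 [ 1.62  0.8  -1.29] [-0.05   0.143  0.022] [0.484 0.496 1.731 0.005 0.915 2.031] 0.032 [0.481  0.3283 0.1559] yaw 0.02
held: mid along x 0.0000, y -0.0016, top 0.0253
(array([ -6.1, -11.1, 142.1]), array([-0.006,  0.001,  0.006]))
```

>>> servo_tool:
  targets: [-5.5,-11,0,-0.006,0,0.006,0,0,0,35,0,0,0,0,0,0,35,0,0,0,0,0,0,30,0,0,0,0,0,0,0,0,0,0,0]

```text
time: 19.8
tool_pos: [0.4736, 0.3392, 0.0526]
tcp_rot: [3.136, 0.025, -0.011]
ft_force: [1.1, -1.0, -1.3]
grip_width: 0.0318
```

```bash
python3 st.py; python3 -c "
from h import *
s=manip.observe(); print(goto(s,(.475,.346,.014),.0166))"
```

```text
19.8 [ 1.09 -1.04 -1.29] [-0.049  0.176 -0.015] [ 5.090e-01  6.400e-01  1.805e+00 -2.000e-03  7.050e-01  2.065e+00] 0.0318 [0.4736 0.3392 0.0526] yaw 0.016
(array([ 1.7, -7. , 38.5]), array([ 0.005,  0.007, -0.   ]))
```

>>> servo_tool:
  targets: [1.5,-7,0,0.005,0.007,0,0,0,0,0,0,0,0,0,0,0,12,0,0,0,0,0,0,0,0,0,0,0]

```text
time: 20.2
tool_pos: [0.4764, 0.3471, 0.0432]
tcp_rot: [-3.14, -0.025, -0.009]
ft_force: [-0.1, 0.3, -1.1]
grip_width: 0.0319
```

```bash
python3 st.py; python3 -c "
from h import *
s=manip.observe(); print(goto(s,(.475,.346,.014),.0166))"
```

```text
20.2 [-0.06  0.26 -1.06] [-0.036  0.214 -0.002] [ 0.518  0.657  1.802 -0.003  0.677  2.076] 0.0319 [0.4764 0.3471 0.0432] yaw 0.016
(array([-1.6,  1.1, 29.2]), array([-0.001, -0.006, -0.001]))
```

>>> servo_tool:
  targets: [-1.2,0.8,8,0,0,0,0,0,0,8,0,0,0,0,0,0,7,0,0,0,0,0,0,5,0,0,0,0,0,0,0,0,0,0,0]

```text
time: 20.7
tool_pos: [0.4754, 0.3462, 0.0147]
tcp_rot: [-3.141, -0.024, -0.008]
ft_force: [-0.4, -0.4, -1.2]
grip_width: 0.0316
```

```bash
python3 st.py
```

```text
20.7 [-0.43 -0.41 -1.18] [-0.02   0.154 -0.001] [ 0.518  0.7    1.818 -0.004  0.619  2.076] 0.0316 [0.4754 0.3462 0.0147] yaw 0.016
```

>>> servo_tool:
  targets: [0,0,0,0,0,0,46,0,0,0,0,0,0,46,0,0,0,0,0,0,46,0,0,-10,0,0,0,46,0,0,-30,0,0,0,46,0,0,-45,0,0,0,46,0,0,-45,0,0,0,46,0,0,-40,0,0,0,60,0,0,0,0,0,0,60]

```text
time: 21.6
tool_pos: [0.4763, 0.3473, 0.192]
tcp_rot: [-3.136, -0.025, -0.023]
ft_force: [0.6, 0.6, -0.4]
grip_width: 0.0539
```

```bash
python3 st.py
cat > seat.py <<'E'
import sys
from h import *
s,p,P,m=wrist(.004,(.479,.345),.16); z=P[...,2]; yc=float(sys.argv[1])
if len(sys.argv)>2: cv2.imwrite(sys.argv[2],p)
m=(z>.02)&(z<.05)&(abs(P[...,1]-yc)<.019); m[235:]=0; X=P[m]; H=X[X[:,2]>.025]; print("tip x",H[:,0].max().round(4))
for a in (.44,.46,.48,.50,.52,.54):
    q=X[abs(X[:,0]-a)<.004]
    if len(q): print(a,"top z",np.percentile(q[:,2],98).round(4),"y",((q[:,1].min()+q[:,1].max())/2).round(4))
E
python3 seat.py .3478
```

```text
21.6 [ 0.6   0.58 -0.37] [-0.038  0.154  0.021] [ 0.519  0.458  1.686 -0.003  0.982  2.075] 0.0539 [0.4763 0.3473 0.192 ] yaw 0.016
tip x 0.5585
0.44 top z 0.0394 y 0.3482
0.46 top z 0.039 y 0.3486
0.48 top z 0.039 y 0.3489
0.5 top z 0.0389 y 0.3487
0.52 top z 0.0389 y 0.349
0.54 top z 0.0281 y 0.3476
```

>>> servo_tool:
  targets: [13.6,44.2,0,0,0,0,60,13.6,44.2,0,0,0,0,60,13.6,44.2,0,0,0,0,60,13.6,44.2,0,0,0,0,60,13.6,44.2,0,0,0,0,60,13.6,44.2,0,0,0,0,60,13.6,44.2,0,0,0,0,60,13.6,44.2,0,0,0,0,60,13.6,44.2,0,0,0,0,60,13.6,44.2,0,0,0,0,60]

```text
time: 22.65
tool_pos: [0.6173, -0.0955, 0.185]
tcp_rot: [-3.14, -0.024, -0.007]
ft_force: [1.4, 0.5, 0.5]
grip_width: 0.057
```

>>> servo_tool:
  targets: [0,0,0,0,0,0.146,60,0,0,0,0,0,0.146,60,0,0,0,0,0,0.146,60,0,0,0,0,0,0.146,60,0,0,0,0,0,0.146,60,0,0,0,0,0,0.146,60,0,0,0,0,0,0.146,60,0,0,0,0,0,0.146,60,0,0,0,0,0,0.146,60,0,0,0,0,0,0,60]

```text
time: 23.65
tool_pos: [0.617, -0.0935, 0.185]
tcp_rot: [-2.497, 1.9, -0.004]
ft_force: [0.0, 0.8, 1.1]
grip_width: 0.0568
```

```bash
python3 st.py
python3 - <<'E'
from h import *
s,o=pens()
for m,a in o: print(goto(s,(*m,.0045),a))
E
```

```text
23.65 [0.05 0.82 1.08] [0.052 0.187 0.023] [-0.257  0.517  1.598  0.003  1.022  2.613] 0.0568 [ 0.617  -0.0935  0.185 ] yaw -1.301
pen mid [ 0.5295 -0.244 ] by top [ 0.5336 -0.2473] nose yaw -0.678 [ 33.8 128.4] n 1252 [340   0  78 105]
pen mid [ 0.6414 -0.171 ] by top [ 0.6417 -0.1724] nose yaw -1.311 [ 31.8 125.6] n 2802 [239  40  29 117]
(array([121.8, 125.3, 179.8]), array([-0.005, -0.001, -0.623]))
(array([ 81.2,  -2. , 180.4]), array([-0.005,  0.   ,  0.01 ]))
```

>>> servo_tool:
  targets: [40.6,-0.3,0,-0.005,0,0.01,60,40.6,-0.2,0,0,0,0,60,0,0,40,0,0,0,60,0,0,45,0,0,0,60,0,0,45,0,0,0,60,0,0,34,0,0,0,60,0,0,16,0,0,0,60,0,0,0,0,0,0,0,0,0,0,0,0,0,0,0,0,0,0,0,0,0,0,0,0,0,0,0,0,0,0,0,0,0,0,0]
  force: 20

```text
time: 24.9
tool_pos: [0.6405, -0.1721, 0.0079]
tcp_rot: [-2.492, 1.91, -0.006]
ft_force: [-0.4, 0.9, 7.4]
grip_width: 0.0318
```

>>> servo_tool:
  targets: [0,0,-20,0,0,0,0,0,0,-45,0,0,0,0,0,0,-45,0,0,0,0,0,0,-40,0,0,-0.14,0,0,0,0,0,0,-0.148,0,0,0,0,0,0,-0.148,0,0,0,0,0,0,-0.148,0,0,0,0,0,0,-0.148,0,0,0,0,0,0,-0.148,0,0,0,0,0,0,-0.148,0,0,0,0,0,0,-0.148,0,0,0,0,0,0,-0.148,0]

```text
time: 26.1
tool_pos: [0.6395, -0.1718, 0.1567]
tcp_rot: [3.141, 0.034, 0.003]
ft_force: [-0.1, 0.5, -1.1]
grip_width: 0.0316
```

```bash
python3 st.py; python3 held.py; python3 -c "
from h import *
s=manip.observe(); print(goto(s,(.4756,.288,.014),.0166))"
```

```text
26.1 [-0.08  0.5  -1.09] [-0.039  0.168 -0.022] [-0.362  0.6    1.524  0.     1.016  1.187] 0.0316 [ 0.6395 -0.1718  0.1567] yaw 0.022
held: mid along x 0.0006, y -0.0015, top 0.0251
(array([-149.7, -464.7,  142.2]), array([ 0.   , -0.002,  0.015]))
```

>>> servo_tool:
  targets: [-13.6,-42.2,0,0,0,0,0,-13.6,-42.2,0,0,0,0,0,-13.6,-42.2,0,0,0,0,0,-13.6,-42.2,0,0,0,0,0,-13.6,-42.2,0,0,0,0,0,-13.6,-42.2,0,0,0,0,0,-13.6,-42.2,0,0,0,0,0,-13.6,-42.2,0,0,0,0,0,-13.6,-42.2,0,0,0,0,0,-13.6,-42.2,0,0,0,0,0,-13.6,-42.2,0,0,0,0.013,0,0,0,0,0,0,0,0]

```text
time: 27.35
tool_pos: [0.4809, 0.294, 0.1563]
tcp_rot: [-3.141, -0.006, -0.003]
ft_force: [0.2, -0.9, -1.8]
grip_width: 0.0317
```

>>> servo_tool:
  targets: [0,0,40,0,0,0,0,0,0,40,0,0,0,0,0,0,20,0,0,0,0,0,0,0,0,0,0,0,0,0,0,0,0,0,0]

```text
time: 27.85
tool_pos: [0.4833, 0.2898, 0.0565]
tcp_rot: [3.142, 0.001, 0.003]
ft_force: [-0.5, -0.7, -0.9]
grip_width: 0.0322
```

```bash
python3 st.py; python3 -c "
from h import *
s=manip.observe(); print(goto(s,(.4754,.288,.014),.0166))"
```

```text
27.85 [-0.51 -0.74 -0.94] [-0.076  0.089  0.059] [ 4.230e-01  6.120e-01  1.858e+00 -1.000e-03  6.700e-01  1.994e+00] 0.0322 [0.4833 0.2898 0.0565] yaw 0.001
(array([-8. ,  1.8, 42.5]), array([ 0.   , -0.002, -0.016]))
```

>>> servo_tool:
  targets: [-8,1.7,0,0,0,-0.016,0,0,0,10,0,0,0,0,0,0,0,0,0,0,0,0,0,0,0,0,0,0]

```text
time: 28.25
tool_pos: [0.4749, 0.2883, 0.0459]
tcp_rot: [3.141, 0.029, 0.002]
ft_force: [0.6, -0.5, 0.1]
grip_width: 0.0318
```

```bash
python3 st.py; python3 -c "
from h import *
s=manip.observe(); print(goto(s,(.4754,.288,.014),.0166))"
```

```text
28.25 [ 0.58 -0.45  0.07] [-0.074  0.164  0.019] [ 4.270e-01  6.210e-01  1.883e+00 -1.000e-03  6.350e-01  1.981e+00] 0.0318 [0.4749 0.2883 0.0459] yaw 0.018
(array([ 0.4,  0.3, 31.9]), array([ 0.   , -0.002,  0.002]))
```

>>> servo_tool:
  targets: [0,0,10,0,0,0,0,0,0,8,0,0,0,0,0,0,8,0,0,0,0,0,0,5,0,0,0,0,0,0,0,0,0,0,0]

```text
time: 28.75
tool_pos: [0.4747, 0.2881, 0.0139]
tcp_rot: [3.141, 0.029, 0.001]
ft_force: [0.2, -0.3, -1.2]
grip_width: 0.032
```

```bash
python3 st.py
```

```text
28.75 [ 0.19 -0.26 -1.23] [-0.038  0.168  0.027] [ 0.427  0.674  1.898 -0.002  0.569  1.981] 0.032 [0.4747 0.2881 0.0139] yaw 0.019
```

>>> servo_tool:
  targets: [0,0,0,0,0,0,46,0,0,0,0,0,0,46,0,0,0,0,0,0,46,0,0,-10,0,0,0,46,0,0,-30,0,0,0,46,0,0,-45,0,0,0,46,0,0,-45,0,0,0,46,0,0,-40,0,0,0,50,0,0,0,0,0,0,50]

```text
time: 29.65
tool_pos: [0.4764, 0.2892, 0.1907]
tcp_rot: [-3.138, -0.029, -0.016]
ft_force: [1.1, -0.2, -0.5]
grip_width: 0.0471
```

```bash
python3 st.py; python3 seat.py .2898 pics/w5.png; python3 seat.py .3478; python3 seat.py .4058
```

```text
29.65 [ 1.12 -0.24 -0.52] [-0.026  0.179 -0.063] [ 4.270e-01  4.180e-01  1.762e+00 -1.000e-03  9.510e-01  1.980e+00] 0.0471 [0.4764 0.2892 0.1907] yaw 0.019
tip x 0.5589
0.44 top z 0.0389 y 0.2896
0.46 top z 0.039 y 0.29
0.48 top z 0.0392 y 0.2906
0.5 top z 0.0396 y 0.2902
0.52 top z 0.0389 y 0.2907
0.54 top z 0.0295 y 0.2893
tip x 0.5584
0.44 top z 0.0391 y 0.3474
0.46 top z 0.0392 y 0.3479
0.48 top z 0.0392 y 0.3485
0.5 top z 0.0397 y 0.3486
0.52 top z 0.0387 y 0.3493
0.54 top z 0.028 y 0.3478
tip x 0.5571
0.44 top z 0.0391 y 0.4051
0.46 top z 0.0389 y 0.4055
0.48 top z 0.0393 y 0.4062
0.5 top z 0.0392 y 0.4065
0.52 top z 0.0392 y 0.4069
0.54 top z 0.029 y 0.4058
```

View pics/w5.png

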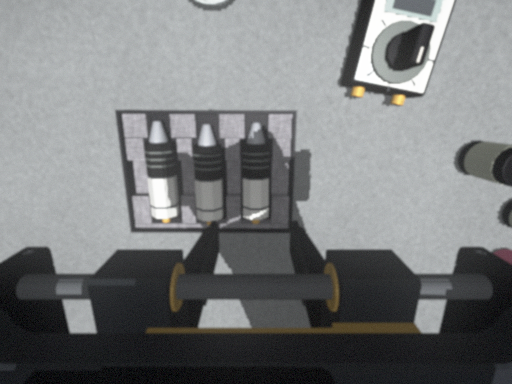

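The picture shows all three pens lying in the cut-outs at (162,170), (208,170) and (256,170), noses to the narrow ends, tops at 39 mm. Next come the ink bottles, and I recheck the dial on the way.

>>> servo_tool:
  targets: [-7.8,43.5,0,0,0,0,42,-7.8,43.5,0,0,0,0,42,-7.8,43.5,0,0,0,0,42,-7.8,43.5,0,0,0,0,42,-7.8,43.5,0,0,0,0,42,-7.8,43.5,0,0,0,0,42,-7.8,43.5,0,0,0,0,42,-7.8,43.5,0,0,0,0,42,0,0,0,0,0,0,42,0,0,0,0,0,0,42]

```text
time: 30.8
tool_pos: [0.4181, -0.0613, 0.1838]
tcp_rot: [-3.141, -0.025, 0.001]
ft_force: [-0.5, -0.4, -0.8]
grip_width: 0.0398
```

```bash
cat > caps.py <<'E'
import sys
from h import *
s=manip.observe(); k=get_calibration("wrist"); p,d=camera("wrist"); P=cloud(k,d); z=P[...,2]
if len(sys.argv)>1: cv2.imwrite(sys.argv[1],p)
m=(d>0)&(z>.1065)&(z<.122); m[240:]=0
n,l,st,_=cv2.connectedComponentsWithStats(m.astype(np.uint8))
for i in range(1,n):
    if st[i,4]<60: continue
    X=P[l==i]; c,r=cv2.minEnclosingCircle((X[:,:2]*1000).astype(np.float32)); print("cap",np.round(c,1),"r",round(r,1),"ztop",X[:,2].max().round(4),"n",st[i,4],"px",st[i,:2])
m=(d>0)&(z>.077)&(z<.1)&(np.hypot(P[...,0]-.617,P[...,1]-.143)<.03); m[240:]=0; X=P[m]
if len(X)>50: r=cv2.minAreaRect((X[:,:2]*1000).astype(np.float32)); print("dial",r,len(X))
E
python3 st.py; python3 caps.py pics/w6.png
```

```text
30.8 [-0.55 -0.45 -0.85] [-0.041  0.169  0.031] [-0.302  0.248  2.066  0.     0.829  1.252] 0.0398 [ 0.4181 -0.0613  0.1838] yaw 0.016
cap [505.6   7.7] r 8.9 ztop 0.1142 n 396 px [163  89]
cap [ 507.7 -108. ] r 8.9 ztop 0.1138 n 391 px [303  89]
cap [ 477.2 -250.7] r 9.3 ztop 0.1174 n 498 px [465 130]
cap [433.2 -67.6] r 9.1 ztop 0.1134 n 308 px [253 176]
cap [ 426.8 -170.8] r 9.0 ztop 0.1136 n 330 px [365 185]
```

View pics/w6.png

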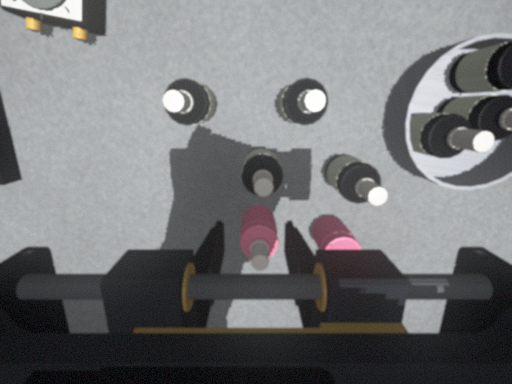

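The picture shows the loose caps at (172,100), (315,100), (262,182) and (377,195), and the tub at the right. I pick the bottle at (0.427, −0.171) first and look at the tub from nearby.

>>> servo_tool:
  targets: [2.3,37,0,0,0,0,42,2.3,37,0,0,0,0,42,2.3,37,0,0,0,0,42,0,0,0,0,0,0,42,0,0,35,0,0,0,42,0,0,35,0,0,0,42,0,0,31,0,0,0,42,0,0,0,0,0,0,42]

```text
time: 31.65
tool_pos: [0.4266, -0.1691, 0.0808]
tcp_rot: [-3.138, -0.032, 0.007]
ft_force: [-0.2, 0.2, 0.3]
grip_width: 0.04
```

```bash
python3 st.py
```

```text
31.65 [-0.21  0.21  0.31] [-0.002  0.169  0.018] [-5.220e-01  4.700e-01  2.090e+00  1.000e-03  5.870e-01  1.027e+00] 0.04 [ 0.4266 -0.1691  0.0808] yaw 0.021
```

>>> servo_tool:
  targets: [0,0,0,0,0,0,5,0,0,0,0,0,0,5,0,0,0,0,0,0,5,0,0,0,0,0,0,5,0,0,-20,0,0,0,5,0,0,-45,0,0,0,5,0,0,-45,0,0,0,5,0,0,-20,0,0,0,5,-6,41,0,0,0,0,5,-6,41,0,0,0,0,5,-6,41,0,0,0,0,5,0,0,0,0,0,0,5]
  force: 20

```text
time: 32.85
tool_pos: [0.4114, -0.2988, 0.2142]
tcp_rot: [3.14, 0.024, 0.004]
ft_force: [-0.4, 0.7, -0.1]
grip_width: 0.018
```

```bash
python3 st.py; python3 caps.py pics/w7.png
python3 - <<'E'
from h import *
s,p,P,m=wrist(.044,(.495,-.297),.09); m&=P[...,2]<.054; m[235:]=0
X=P[m][:,:2]; c=np.array([.495,-.297])
for _ in range(6):
    r=np.hypot(*(X-c).T); q=X[(r>.068)&(r<.086)]
    A=np.c_[2*q,np.ones(len(q))]; f=np.linalg.lstsq(A,(q**2).sum(1),rcond=None)[0]; c=f[:2]
print("tub",c.round(4),np.sqrt(f[2]+c@c).round(4),len(q))
E
```

```text
32.85 [-0.43  0.74 -0.09] [-0.023  0.182  0.033] [-0.758  0.325  1.842  0.     0.971  0.797] 0.018 [ 0.4114 -0.2988  0.2142] yaw 0.015
cap [ 543.3 -302.9] r 9.0 ztop 0.1182 n 381 px [253  38]
cap [ 507.5 -108.4] r 9.3 ztop 0.114 n 367 px [39 80]
cap [ 495.5 -296.4] r 8.8 ztop 0.118 n 301 px [245  97]
cap [ 477.1 -251.6] r 8.8 ztop 0.1179 n 301 px [197 117]
cap [432.9 -68.5] r 9.6 ztop 0.1142 n 308 px [ 14 160]
cap [357.6 -66.7] r 9.0 ztop 0.114 n 157 px [ 28 230]
tub [ 0.4956 -0.2961] 0.0762 2065
```

View pics/w7.png

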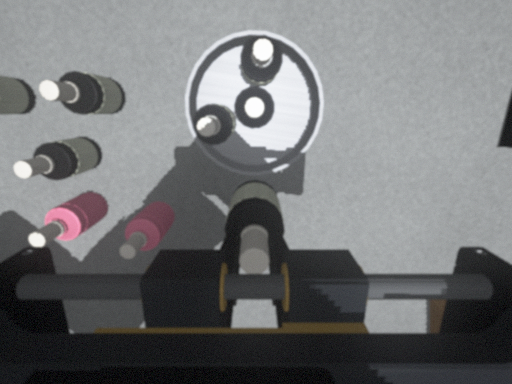

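The picture shows the tub at (254,100) with its three bottles at (262,50), (254,105) and (207,125), and one bottle held in the gripper. The free places are at 52°, 172°, 232° and 292°, about 48.5 mm out. This one goes to 172°.

>>> servo_tool:
  targets: [18.2,-3.6,0,0,0,0,5,18.1,-3.5,0,0,0,0,5,0,0,0,0,0,0,5,0,0,0,0,0,0,5]

```text
time: 33.35
tool_pos: [0.4489, -0.2861, 0.2136]
tcp_rot: [-3.141, -0.033, -0.002]
ft_force: [0.2, 0.4, -0.0]
grip_width: 0.0179
```

```bash
python3 st.py; python3 -c "
from h import *
s=manip.observe(); print(goto(s,(.4476,-.2912,.086),.015))"
```

```text
33.35 [ 0.16  0.45 -0.04] [-0.055  0.213 -0.022] [-6.920e-01  3.610e-01  1.787e+00  1.000e-03  9.930e-01  8.580e-01] 0.0179 [ 0.4489 -0.2861  0.2136] yaw 0.021
(array([ -1.6,   5.1, 127.6]), array([-0.   , -0.001,  0.006]))
```

>>> servo_tool:
  targets: [-1.6,5,0,0,0,0.006,5,0,0,0,0,0,0,5,0,0,30,0,0,0,5,0,0,30,0,0,0,5,0,0,30,0,0,0,5,0,0,0,0,0,0,5]

```text
time: 33.95
tool_pos: [0.4452, -0.2915, 0.1211]
tcp_rot: [-3.138, -0.019, 0.004]
ft_force: [-0.1, -0.4, -0.3]
grip_width: 0.0176
```

```bash
python3 st.py; python3 -c "
from h import *
s=manip.observe(); print(goto(s,(.4476,-.2912,.086),.015))"
```

```text
33.95 [-0.07 -0.41 -0.3 ] [0.019 0.167 0.033] [-7.040e-01  4.820e-01  1.883e+00  1.000e-03  7.800e-01  8.540e-01] 0.0176 [ 0.4452 -0.2915  0.1211] yaw 0.012
(array([ 2.5, -0.2, 35.1]), array([-0.003,  0.003, -0.003]))
```

>>> servo_tool:
  targets: [2.2,0,8,0,0,0,5,0,0,12,0,0,0,5,0,0,10,0,0,0,5,0,0,4,0,0,0,5,0,0,0,0,0,0,5]

```text
time: 34.45
tool_pos: [0.4489, -0.2922, 0.0895]
tcp_rot: [-3.141, -0.02, -0.001]
ft_force: [-0.6, -0.0, 0.0]
grip_width: 0.0179
```

```bash
python3 st.py
```

```text
34.45 [-0.6  -0.03  0.01] [-0.04   0.139  0.043] [-7.010e-01  5.320e-01  1.904e+00  1.000e-03  7.040e-01  8.570e-01] 0.0179 [ 0.4489 -0.2922  0.0895] yaw 0.013
```

>>> servo_tool:
  targets: [0,0,2,0,0,0,5,0,0,1,0,0,0,5,0,0,0,0,0,0,5]

```text
time: 34.75
tool_pos: [0.4495, -0.2929, 0.0886]
tcp_rot: [3.139, 0.02, 0.005]
ft_force: [-3.5, -1.2, 15.4]
grip_width: 0.0175
```

```bash
python3 st.py
```

```text
34.75 [-3.5  -1.22 15.41] [-0.044  0.856  0.008] [-7.010e-01  5.340e-01  1.905e+00  1.000e-03  6.990e-01  8.570e-01] 0.0175 [ 0.4495 -0.2929  0.0886] yaw 0.013
```

>>> servo_tool:
  targets: [0,0,-1.5,0,0,0,5,0,0,0,0,0,0,32,0,0,0,0,0,0,32,0,0,0,0,0,0,32,0,0,-20,0,0,0,32,0,0,-40,0,0,0,32,0,0,-45,0,0,0,32]

```text
time: 35.45
tool_pos: [0.4483, -0.2918, 0.1936]
tcp_rot: [-3.14, -0.02, 0.001]
ft_force: [1.2, 1.1, -0.1]
grip_width: 0.0304
```

>>> servo_tool:
  targets: [12.1,-36.4,0,0,0,0,42,12.1,-36.4,0,0,0,0,42,12.1,-36.4,0,0,0,0,42,12.1,-36.4,0,0,0,0,42,12.1,-36.4,0,0,0,0,42,0,0,0,0,0,0,42,0,0,0,0,0,0,42]

```text
time: 36.15
tool_pos: [0.5071, -0.1088, 0.1932]
tcp_rot: [3.141, 0.023, 0.002]
ft_force: [0.6, -0.1, 0.9]
grip_width: 0.04
```

```bash
python3 st.py; python3 -c "
from h import *
s=manip.observe(); print(goto(s,(.5076,-.1098,.083),.013))"
```

```text
36.15 [ 0.6  -0.09  0.9 ] [-0.143  0.144 -0.036] [-0.339  0.366  1.844  0.     0.931  1.217] 0.04 [ 0.5071 -0.1088  0.1932] yaw 0.015
(array([  0.4,   0.9, 110.2]), array([ 0.   , -0.001,  0.002]))
```

>>> servo_tool:
  targets: [0.4,0.9,35,0,0,0,42,0,0,40,0,0,0,42,0,0,35,0,0,0,42,0,0,0,0,0,0,42,0,0,0,0,0,0,5,0,0,0,0,0,0,5,0,0,0,0,0,0,5,0,0,0,0,0,0,5]

```text
time: 36.95
tool_pos: [0.5082, -0.1106, 0.0847]
tcp_rot: [3.14, 0.02, 0.006]
ft_force: [-0.2, -0.7, 6.7]
grip_width: 0.0173
```

>>> servo_tool:
  targets: [0,0,-20,0,0,0,5,0,0,-45,0,0,0,5,0,0,-45,0,0,0,5,0,0,-20,0,0,0,5,3.9,37.5,0,0,0,0,5,3.9,37.5,0,0,0,0,5,3.9,37.5,0,0,0,0,5,3.9,37.5,0,0,0,0,5,0,0,0,0,0,0,5,0,0,0,0,0,0,5,0,0,0,0,0,0,5]

```text
time: 38.05
tool_pos: [0.5247, -0.2593, 0.2137]
tcp_rot: [3.141, 0.02, 0.002]
ft_force: [0.4, 1.0, -0.3]
grip_width: 0.0174
```

```bash
python3 st.py; python3 -c "
from h import *
s=manip.observe(); print(goto(s,(.5253,-.2595,.0885),.014))"; python3 caps.py
```

```text
38.05 [ 0.44  1.03 -0.31] [-0.056  0.129  0.001] [-5.720e-01  4.350e-01  1.661e+00  1.000e-03  1.045e+00  9.850e-01] 0.0174 [ 0.5247 -0.2593  0.2137] yaw 0.013
(array([  0.4,   0.2, 125.2]), array([ 0.   , -0.001, -0.001]))
cap [ 688.4 -376.5] r 18.8 ztop 0.122 n 803 px [373   0]
cap [ 543.6 -302.6] r 9.0 ztop 0.1178 n 274 px [290 166]
cap [505.2   5.2] r 8.3 ztop 0.1139 n 117 px [  0 199]
cap [ 496. -296.] r 9.0 ztop 0.1181 n 251 px [282 211]
```

>>> servo_tool:
  targets: [0.4,0.2,25,0,0,0,5,0,0,18,0,0,0,5,0,0,0,0,0,0,5,0,0,0,0,0,0,5]

```text
time: 38.5
tool_pos: [0.5256, -0.2597, 0.171]
tcp_rot: [3.141, 0.021, 0.002]
ft_force: [0.1, -1.0, -1.1]
grip_width: 0.0173
```

```bash
python3 st.py; python3 -c "
from h import *
s=manip.observe(); print(goto(s,(.5253,-.2595,.0885),.014))"
```

```text
38.5 [ 0.13 -0.96 -1.06] [-0.017  0.121 -0.028] [-5.720e-01  4.830e-01  1.707e+00  1.000e-03  9.510e-01  9.850e-01] 0.0173 [ 0.5256 -0.2597  0.171 ] yaw 0.013
(array([-0.4, -0.3, 82.5]), array([ 0.   , -0.001, -0.001]))
```

>>> servo_tool:
  targets: [0,0,20,0,0,0,5,0,0,20,0,0,0,5,0,0,20,0,0,0,5,0,0,14,0,0,0,5,0,0,6,0,0,0,5,0,0,2,0,0,0,5,0,0,0,0,0,0,5]

```text
time: 39.2
tool_pos: [0.5259, -0.2605, 0.0893]
tcp_rot: [3.141, 0.02, 0.004]
ft_force: [0.8, -0.9, -0.9]
grip_width: 0.0175
```

```bash
python3 st.py
```

```text
39.2 [ 0.76 -0.85 -0.9 ] [-0.117  0.171  0.05 ] [-5.730e-01  5.880e-01  1.778e+00  1.000e-03  7.730e-01  9.850e-01] 0.0175 [ 0.5259 -0.2605  0.0893] yaw 0.013
```

>>> servo_tool:
  targets: [0,0,0,0,0,0,32,0,0,0,0,0,0,32,0,0,0,0,0,0,32,0,0,-20,0,0,0,32,0,0,-40,0,0,0,32,0,0,-45,0,0,0,32]

```text
time: 39.8
tool_pos: [0.5248, -0.2601, 0.194]
tcp_rot: [-3.141, -0.02, 0.001]
ft_force: [0.7, -0.8, 0.4]
grip_width: 0.0305
```

>>> servo_tool:
  targets: [-18.1,-38.4,0,0,0,0,42,-18.1,-38.4,0,0,0,0,42,-18.1,-38.4,0,0,0,0,42,-18.1,-38.4,0,0,0,0,42,-18.1,-38.4,0,0,0,0,42,0,0,0,0,0,0,42,0,0,0,0,0,0,42]

```text
time: 40.5
tool_pos: [0.4327, -0.0691, 0.1938]
tcp_rot: [3.141, 0.022, 0.004]
ft_force: [0.1, -0.5, -0.2]
grip_width: 0.04
```

```bash
python3 st.py; python3 -c "
from h import *
s=manip.observe(); print(goto(s,(.4331,-.0697,.083),.013))"; python3 -c "
from scene import *
scan()" | grep cap
```

```text
40.5 [ 0.06 -0.52 -0.21] [0.001 0.172 0.015] [-0.309  0.254  2.022  0.     0.863  1.247] 0.04 [ 0.4327 -0.0691  0.1938] yaw 0.014
(array([1.000e-01, 6.000e-01, 1.108e+02]), array([ 0.001, -0.003,  0.001]))
cap 308 [ 0.6833 -0.3742  0.1219] mid xy [ 0.6871 -0.3778] [141. 147. 147.]
cap 13289 [ 0.3733 -0.0426  0.569 ] mid xy [ 0.415  -0.1149] [68. 76. 86.]
cap 53 [ 0.5399 -0.303   0.1131] mid xy [ 0.5404 -0.304 ] [193. 197. 197.]
cap 54 [ 0.4923 -0.2962  0.1129] mid xy [ 0.493  -0.2973] [197. 200. 201.]
cap 53 [ 0.444  -0.291   0.1136] mid xy [ 0.444  -0.2927] [206. 210. 210.]
```

>>> servo_tool:
  targets: [0,0.6,35,0,0,0,42,0,0,40,0,0,0,42,0,0,35,0,0,0,42,0,0,0,0,0,0,42,0,0,0,0,0,0,5,0,0,0,0,0,0,5,0,0,0,0,0,0,5,0,0,0,0,0,0,5]

```text
time: 41.35
tool_pos: [0.4332, -0.0703, 0.0845]
tcp_rot: [3.141, 0.02, 0.006]
ft_force: [0.8, 0.2, 7.5]
grip_width: 0.0177
```

>>> servo_tool:
  targets: [0,0,-20,0,0,0,5,0,0,-45,0,0,0,5,0,0,-45,0,0,0,5,0,0,-20,0,0,0,5,4.9,44.5,0,0,0,0,5,4.9,44.5,0,0,0,0,5,4.9,44.5,0,0,0,0,5,4.9,44.5,0,0,0,0,5,4.9,44.5,0,0,0,0,5,4.9,44.5,0,0,0,0,5,0,0,0,0,0,0,5,0,0,0,0,0,0,5]

```text
time: 42.55
tool_pos: [0.4647, -0.337, 0.2133]
tcp_rot: [-3.141, -0.017, -0.002]
ft_force: [-0.7, 0.8, -1.4]
grip_width: 0.0176
```

```bash
python3 st.py; python3 caps.py pics/w8.png; python3 -c "
from h import *
s=manip.observe(); print(goto(s,(.4659,-.3361,.0885),.014))"
```

```text
42.55 [-0.7   0.76 -1.42] [-0.049  0.193 -0.006] [-7.430e-01  4.200e-01  1.689e+00  1.000e-03  1.033e+00  8.160e-01] 0.0176 [ 0.4647 -0.337   0.2133] yaw 0.011
cap [ 543.5 -303. ] r 8.9 ztop 0.1182 n 308 px [210 102]
cap [ 525.3 -258.7] r 9.0 ztop 0.1185 n 319 px [164 122]
cap [ 495.7 -296.5] r 8.8 ztop 0.1181 n 280 px [205 153]
cap [ 477.3 -251.7] r 8.9 ztop 0.1179 n 290 px [160 171]
cap [ 447.4 -290.7] r 8.9 ztop 0.1175 n 267 px [201 200]
(array([  1.,   0., 125.]), array([-0.   , -0.001, -0.002]))
```

View pics/w8.png

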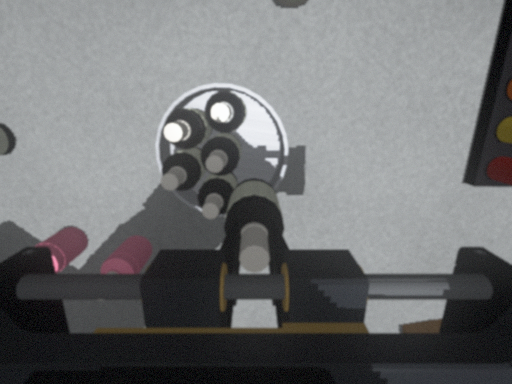

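The picture shows five bottles upright in the tub, at caps (222,112), (176,131), (217,160), (175,178) and (212,208). The sixth is held.

>>> servo_tool:
  targets: [1,0,25,0,0,0,5,0,0,18,0,0,0,5,0,0,0,0,0,0,5,0,0,0,0,0,0,5]

```text
time: 43.0
tool_pos: [0.4665, -0.3358, 0.1711]
tcp_rot: [3.141, 0.021, 0.002]
ft_force: [0.2, -0.4, -1.7]
grip_width: 0.0177
```

```bash
python3 st.py; python3 -c "
from h import *
s=manip.observe(); print(goto(s,(.4659,-.3361,.0885),.014))"
```

```text
43.0 [ 0.16 -0.44 -1.74] [-0.044  0.146 -0.   ] [-7.390e-01  4.670e-01  1.735e+00  1.000e-03  9.380e-01  8.170e-01] 0.0177 [ 0.4665 -0.3358  0.1711] yaw 0.014
(array([-0.7,  0.2, 82.6]), array([ 0.   , -0.001, -0.   ]))
```

>>> servo_tool:
  targets: [-0.5,0.2,20,0,0,0,5,0,0,20,0,0,0,5,0,0,20,0,0,0,5,0,0,14,0,0,0,5,0,0,6,0,0,0,5,0,0,2,0,0,0,5,0,0,0,0,0,0,5]

```text
time: 43.7
tool_pos: [0.4662, -0.337, 0.0892]
tcp_rot: [3.141, 0.02, 0.003]
ft_force: [0.5, -0.2, -1.4]
grip_width: 0.0176
```

```bash
python3 st.py
```

```text
43.7 [ 0.55 -0.24 -1.36] [ 0.01   0.189 -0.036] [-7.410e-01  5.750e-01  1.807e+00  1.000e-03  7.560e-01  8.160e-01] 0.0176 [ 0.4662 -0.337   0.0892] yaw 0.013
```

>>> servo_tool:
  targets: [0,0,0,0,0,0,32,0,0,0,0,0,0,32,0,0,0,0,0,0,32,0,0,-20,0,0,0,32,0,0,-40,0,0,0,32,0,0,-45,0,0,0,32]

```text
time: 44.3
tool_pos: [0.4653, -0.3365, 0.194]
tcp_rot: [-3.14, -0.02, 0.0]
ft_force: [0.3, -0.3, 0.5]
grip_width: 0.0303
```

>>> servo_tool:
  targets: [5.5,-42.7,0,0,0,0,42,5.5,-42.7,0,0,0,0,42,5.5,-42.7,0,0,0,0,42,5.5,-42.7,0,0,0,0,42,5.5,-42.7,0,0,0,0,42,5.5,-42.7,0,0,0,0,42,5.5,-42.7,0,0,0,0,42,5.5,-42.7,0,0,0,0,42,0,0,0,0,0,0,42,0,0,0,0,0,0,42]

```text
time: 45.3
tool_pos: [0.5054, 0.0059, 0.1935]
tcp_rot: [3.141, 0.023, 0.003]
ft_force: [0.0, -0.5, 0.4]
grip_width: 0.0399
```

```bash
python3 st.py; python3 -c "
from h import *
s=manip.observe(); print(goto(s,(.5055,.006,.083),.013))"
```

```text
45.3 [ 0.02 -0.51  0.36] [-0.067  0.153 -0.03 ] [-0.119  0.347  1.874 -0.     0.919  1.437] 0.0399 [0.5054 0.0059 0.1935] yaw 0.015
(array([-1.000e-01, -2.000e-01,  1.105e+02]), array([ 0.   , -0.002,  0.002]))
```

>>> servo_tool:
  targets: [0,0,35,0,0,0,42,0,0,40,0,0,0,42,0,0,35,0,0,0,42,0,0,0,0,0,0,42,0,0,0,0,0,0,5,0,0,0,0,0,0,5,0,0,0,0,0,0,5,0,0,0,0,0,0,5]

```text
time: 46.1
tool_pos: [0.5061, 0.0051, 0.0846]
tcp_rot: [3.141, 0.02, 0.006]
ft_force: [0.3, 0.6, 6.5]
grip_width: 0.0175
```

>>> servo_tool:
  targets: [0,0,-20,0,0,0,5,0,0,-45,0,0,0,5,0,0,-45,0,0,0,5,0,0,-20,0,0,0,5,0,0,0,0,0,0,5]

```text
time: 46.6
tool_pos: [0.5063, 0.0053, 0.2167]
tcp_rot: [3.14, 0.02, 0.012]
ft_force: [-0.4, -0.1, -1.8]
grip_width: 0.0176
```

>>> servo_tool:
  targets: [0.4,43.6,0,0,0,0,5,0.4,43.6,0,0,0,0,5,0.4,43.6,0,0,0,0,5,0.4,43.6,0,0,0,0,5,0.4,43.6,0,0,0,0,5,0.4,43.6,0,0,0,0,5,0.4,43.6,0,0,0,0,5,0.4,43.6,0,0,0,0,5,0,0,0,0,0,0,5,0,0,0,0,0,0,5]

```text
time: 47.6
tool_pos: [0.5122, -0.3437, 0.2118]
tcp_rot: [-3.14, -0.017, 0.001]
ft_force: [0.4, -0.2, -2.0]
grip_width: 0.0178
```

```bash
python3 st.py; python3 caps.py; python3 -c "
from h import *
s=manip.observe(); print(goto(s,(.5139,-.3427,.0885),.014))"
```

```text
47.6 [ 0.44 -0.24 -1.99] [-0.081  0.138 -0.015] [-6.980e-01  4.820e-01  1.582e+00  1.000e-03  1.078e+00  8.610e-01] 0.0178 [ 0.5122 -0.3437  0.2118] yaw 0.011
cap [ 682.6 -377.7] r 17.0 ztop 0.12 n 452 px [278   0]
cap [ 543.6 -302.9] r 8.9 ztop 0.1184 n 283 px [205 153]
cap [ 525.3 -258.7] r 8.9 ztop 0.1175 n 292 px [160 171]
cap [ 495.9 -296.5] r 8.8 ztop 0.118 n 266 px [200 199]
cap [ 477.7 -251.6] r 9.1 ztop 0.118 n 275 px [157 215]
(array([  1.5,   0. , 123.7]), array([-0.001,  0.   , -0.002]))
```

>>> servo_tool:
  targets: [1.3,-0.3,25,0,0,0,5,0,0,17,0,0,0,5,0,0,0,0,0,0,5,0,0,0,0,0,0,5]

```text
time: 48.05
tool_pos: [0.5146, -0.3422, 0.1718]
tcp_rot: [-3.141, -0.022, -0.002]
ft_force: [-0.1, 0.5, -0.9]
grip_width: 0.0179
```

```bash
python3 st.py; python3 -c "
from h import *
s=manip.observe(); print(goto(s,(.5139,-.3427,.0885),.014))"
```

```text
48.05 [-0.12  0.53 -0.85] [-0.024  0.163 -0.062] [-6.940e-01  5.240e-01  1.626e+00  1.000e-03  9.910e-01  8.630e-01] 0.0179 [ 0.5146 -0.3422  0.1718] yaw 0.014
(array([-0.8,  0.5, 83.3]), array([-0.   , -0.001, -0.   ]))
```

>>> servo_tool:
  targets: [-0.6,0.4,20,0,0,0,5,0,0,20,0,0,0,5,0,0,20,0,0,0,5,0,0,14,0,0,0,5,0,0,6,0,0,0,5,0,0,2.5,0,0,0,5,0,0,0,0,0,0,5]

```text
time: 48.75
tool_pos: [0.5141, -0.3437, 0.0895]
tcp_rot: [3.141, 0.02, 0.003]
ft_force: [-0.4, -0.5, -1.0]
grip_width: 0.0175
```

```bash
python3 st.py
```

```text
48.75 [-0.44 -0.47 -1.04] [-0.052  0.137 -0.039] [-6.960e-01  6.240e-01  1.696e+00  1.000e-03  8.190e-01  8.610e-01] 0.0175 [ 0.5141 -0.3437  0.0895] yaw 0.013
```

>>> servo_tool:
  targets: [0,0,0,0,0,0,32,0,0,0,0,0,0,32,0,0,0,0,0,0,32,0,0,-20,0,0,0,32,0,0,-40,0,0,0,32,0,0,-45,0,0,0,32,-40,0,0,0,0,0,32,-40,0,0,0,0,0,32,-40,0,0,0,0,0,32,0,0,0,0,0,0,32,0,0,0,0,0,0,32]

```text
time: 49.85
tool_pos: [0.3936, -0.3455, 0.1945]
tcp_rot: [3.14, 0.018, 0.004]
ft_force: [-0.2, -0.6, 1.0]
grip_width: 0.0302
```

```bash
python3 st.py; python3 caps.py pics/w9.png
python3 - <<'E'
from h import *
k=get_calibration("top"); p,d=camera("top"); P=cloud(k,d); z=P[...,2]
cv2.imwrite("pics/top9.png",cv2.resize(p,(800,600)))
for yc in (.2898,.3478,.4058):
    m=(z>.033)&(z<.05)&(abs(P[...,1]-yc+.002)<.02)&(abs(P[...,0]-.475)<.07); X=P[m]; print("pen",yc,len(X),np.percentile(X[:,2],[5,50,95]).round(3),((X.min(0)+X.max(0))/2).round(4))
m=(d>0)&(z>.077)&(z<.1)&(np.hypot(P[...,0]-.617,P[...,1]-.143)<.03); X=P[m]
r=cv2.minAreaRect((X[:,:2]*1000).astype(np.float32)); print("dial",r,len(X))
E
```

```text
49.85 [-0.24 -0.63  0.95] [-0.006  0.19   0.027] [-8.470e-01  3.710e-01  1.831e+00  1.000e-03  9.370e-01  7.120e-01] 0.0302 [ 0.3936 -0.3455  0.1945] yaw 0.011
cap [ 543.2 -303. ] r 9.0 ztop 0.1183 n 509 px [193   6]
cap [ 525.1 -258.6] r 9.2 ztop 0.1183 n 495 px [138  31]
cap [ 513.2 -341.7] r 9.0 ztop 0.1185 n 419 px [242  49]
cap [ 495.4 -296.6] r 8.9 ztop 0.1184 n 402 px [188  72]
cap [ 477.1 -251.9] r 9.0 ztop 0.1188 n 415 px [136  95]
cap [ 465.8 -335. ] r 8.9 ztop 0.1183 n 335 px [234 110]
cap [ 447.1 -290.8] r 9.0 ztop 0.1182 n 346 px [184 131]
cap [ 349.2 -162.6] r 6.6 ztop 0.1136 n 64 px [ 63 235]
pen 0.2898 299 [0.034 0.037 0.041] [0.4755 0.2875 0.0383]
pen 0.3478 303 [0.034 0.037 0.041] [0.4749 0.3437 0.0378]
pen 0.4058 316 [0.033 0.037 0.041] [0.4759 0.4012 0.0377]
dial ((615.8252563476562, 141.7639923095703), (13.89974594116211, 34.22568893432617), 80.66350555419922) 73
```

View pics/top9.png

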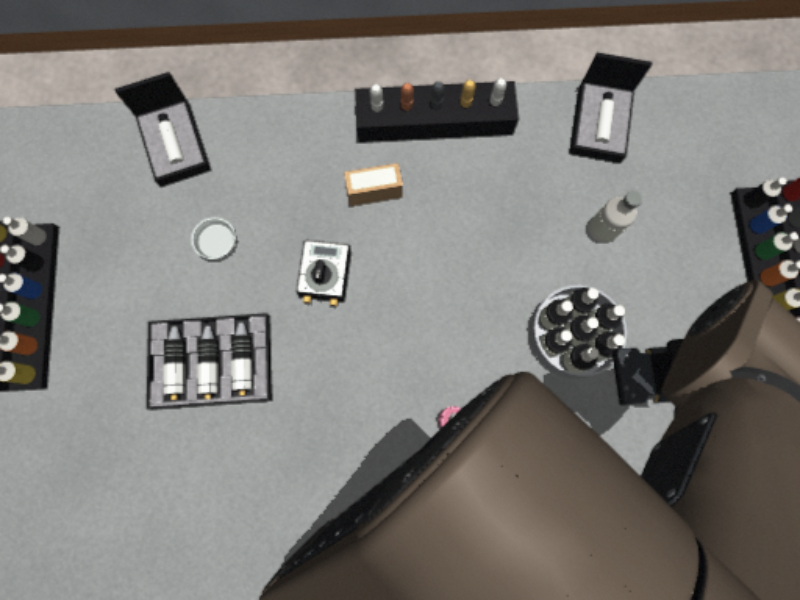

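View pics/w9.png

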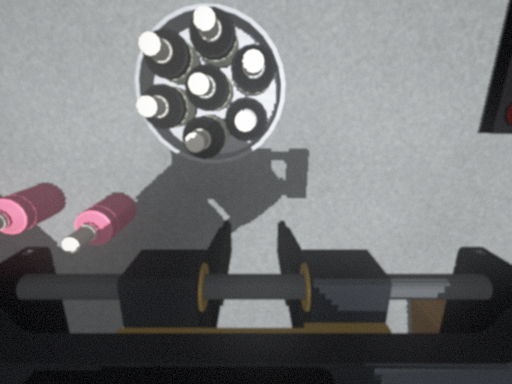

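All checks agree, so I hand in.

```bash
python3 -c "
from station import manip
print(manip.sign_off())"
```

```text
the job is handed in; nothing more can be done
None
```

The job is handed in: supply off, all three pens in the case, and all seven ink bottles in the tub. It took about 50 s of the 210 s; sign-off gave no verdict.

- **Dial:** I turned it anticlockwise about 2.13 rad until it was blocked, with the torque climbing and the jaws slipping round the bar. In the last picture the bar still lines up with the supply's own axis, so it has not moved back. I could not read the joint value directly, so "at the stop" rests on the torque and this alignment.
- **Pens:** Each lies in its own cut-out, nose at the narrow end. The wrist camera put the barrel tops at 39 mm (38 mm is fully down) and the barrels within about 1 mm of the cut-out lines. The last top-camera look put two of the pens about 4 mm to one side. I put that down to that camera's 2–4 mm bias, and it is still inside the 9 mm limit. The nose-tip reading in my seat check caught the case rim, so I ignored it.
- **Ink bottles:** The four loose black ones went into the free places. All seven cap tops are at the same height, about 118 mm, and every bottle is within about 50 mm of the tub middle.
- **Bystanders:** The carton, soap and dish look untouched in the last picture, and the pink bottles were left alone. The gripper is clear of everything.
- **Hitch:** On the second pen the transfer ran into the last joint's range and tilted the tool by 0.1 rad. I straightened it before lowering the pen.

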